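# Stopper the spice jars, then hang the measuring cups to dry

## Robot

A 6-joint arm with a two-finger parallel gripper is mounted at the origin on the work surface. World frame = base frame: x ahead of the robot, y to its left, z up, the work surface at z = 0. Lengths are in m, angles in rad, forces in N, time in s.
With the tool pointing down it reaches from about 0.225 to 0.875 m from the base axis. Payload 3.4 kg.
Tool frame: the origin (TCP) lies on the mounting face of the last link; the fingertips stand 173 mm ahead of it and the grasp point (between the pads) lies 155 mm ahead of it; z points along the fingers, y is the line along which they close (so a half turn about z gives the same grasp; the last joint's range is limited). The gripper opens to 85 mm and grips with 20 to 120 N. Pads are 22 mm wide; open, the fingers measure 114 mm over their backs; the gripper's body (76 mm by 85 mm) begins 54 mm behind the grasp point. The pads swing forward as they close: fully open they stand 13 mm farther back than shut.
Start: joints at [1.138, 0.276, 1.505, -0, 1.361, -0.121], TCP at [0.176, 0.547, 0.405] pointing down, gripper open.
Joint ranges: [-2.89, 2.89], [-0.75, 2.08], [0.22, 2.7], [-1.18, 4.32], [0.11, 2.71], [-2.7, 2.7]. Speed limits (rad/s): [2.57, 2.57, 3.14, 3.14, 3.14, 3.14].

## Interface

Orientations are given as a unit quaternion [w, x, y, z].
In Python, from rig import manip gives the robot as it stands.
- The arm moves only by the tool carry_out, never from a script. Its arguments are lists of equal length, an entry for each row: "linear": the shift along the world's x, y, z each as a share of 500 mm, from -1 to 1, a list of three; "angular": the turn, a rotation vector about the world's x, y, z each as a share of 0.08 rad, from -1 to 1, a list of three; "hand": the opening, from 0 (shut) to 1 (fully open). In form: {"linear": [[x, y, z], ...], "angular": [[rx, ry, rz], ...], "hand": [hand, ...]}. A call has 1 to 8 rows; each row shifts and turns the commanded pose from where the row before left it; what a row does not reach is not made up. A row lasts 1/12 s, in which the tool goes at most 41.7 mm and 7.16 degrees, less where a joint would pass 70% of its speed; a pose out of reach is approached as far as the arm can. A call with a number of a shift or a turn outside -1 to 1 is refused whole. A call with a gripper value outside its range is refused whole. The fingers move at their own pace and stop on an object; "force" is the grip in N (left out, the last holds). Time passes only in rows, so rows that do not move let the fingers close. It gives the time, the measured TCP pose, the force, the opening and the grip force at its end, in the units of the state.
- manip.get_state(): the state, without advancing time (a new reading comes with each control period).
- manip.get_image(name): name is "side" or "top"; returns the picture (384x512x3 uint8, red, green, blue); there is no depth.
- manip.camera_params(name): a dict with "fx", "fy", "cx", "cy" (pixels), "view" (4x4, takes a point from world to camera coordinates). Camera axes: x right, y down, z forward; pixel columns grow to the right and rows downward; lengths in m; the calibration is good to about 2 mm. A picture is of the moment at which its call begins. camera_params takes no time and is no camera call.
- manip.sign_off(): hands the job in; it is judged then, once.
The state is a dict: "clock": time; "qpos": joint angles; "qd": joint speeds; "effort": joint torques, N m; "position": TCP position; "ee_rot": TCP orientation; "contact_force": force on the tool from outside, world axes, zero at the start; "moment": the same for the moment, N m; "width": finger opening in m; "gripper_force": force on a finger pad.
Only numpy, scipy, OpenCV 4.12 (cv2) and the standard library are available. Lean on these libraries where they do the work, as an engineer would, in place of code of your own. Each camera call takes 0.05 s, during which the arm holds its last target. There are 200 camera calls.

## Task

First close every open spice jar: set a tapered stopper fully home in its neck, so that the flange lies on the rim, and leave the jars standing. Only when all the jars are closed, so that no drips get in, take the two rinsed steel measuring cups out of the wire drainer and put each one upside down over its own peg of the wooden rack, with its rim resting flat on the board. Do not knock a jar over, and leave the other things on the ledge where they are.

Things in the scene. Friction and masses are not known exactly. Their poses are not given: they have to be found in the camera images.
- jar1: open clear-glass spice jar, loose, 0.4 kg; straight body 72 mm diameter up to 82 mm, shoulder, then a neck 54 mm outside and 45 mm inside diameter; flat rim at 115 mm. Origin: centre of the underside, z up the jar. Three or four of the jars are present (None = absent)
- jar2: open clear-glass spice jar, loose, 0.4 kg; straight body 72 mm diameter up to 82 mm, shoulder, then a neck 54 mm outside and 45 mm inside diameter; flat rim at 115 mm. Origin: centre of the underside, z up the jar. Three or four of the jars are present (None = absent)
- jar3: open clear-glass spice jar, loose, 0.4 kg; straight body 72 mm diameter up to 82 mm, shoulder, then a neck 54 mm outside and 45 mm inside diameter; flat rim at 115 mm. Origin: centre of the underside, z up the jar. Three or four of the jars are present (None = absent)
- jar4: open clear-glass spice jar, loose, 0.4 kg; straight body 72 mm diameter up to 82 mm, shoulder, then a neck 54 mm outside and 45 mm inside diameter; flat rim at 115 mm. Origin: centre of the underside, z up the jar. Three or four of the jars are present (None = absent)
- stopper1: tapered stopper, stands small end down, 70 mm tall, 60 g: cork cone 32 mm diameter at the bottom, 41 mm at 28 mm up; wooden flange 54 mm diameter from 28 to 34 mm; round wooden grip 34 mm diameter from 34 to 70 mm. Origin: centre of the small end, z up. Seated, the flange lies on the jar rim and the origin is 87 mm above the jar's underside. Any fits any jar; one may be left over
- stopper2: tapered stopper, stands small end down, 70 mm tall, 60 g: cork cone 32 mm diameter at the bottom, 41 mm at 28 mm up; wooden flange 54 mm diameter from 28 to 34 mm; round wooden grip 34 mm diameter from 34 to 70 mm. Origin: centre of the small end, z up. Seated, the flange lies on the jar rim and the origin is 87 mm above the jar's underside. Any fits any jar; one may be left over
- stopper3: tapered stopper, stands small end down, 70 mm tall, 60 g: cork cone 32 mm diameter at the bottom, 41 mm at 28 mm up; wooden flange 54 mm diameter from 28 to 34 mm; round wooden grip 34 mm diameter from 34 to 70 mm. Origin: centre of the small end, z up. Seated, the flange lies on the jar rim and the origin is 87 mm above the jar's underside. Any fits any jar; one may be left over
- stopper4: tapered stopper, stands small end down, 70 mm tall, 60 g: cork cone 32 mm diameter at the bottom, 41 mm at 28 mm up; wooden flange 54 mm diameter from 28 to 34 mm; round wooden grip 34 mm diameter from 34 to 70 mm. Origin: centre of the small end, z up. Seated, the flange lies on the jar rim and the origin is 87 mm above the jar's underside. Any fits any jar; one may be left over
- cup1: straight steel measuring cup, no handle, 48 mm outside, 42 mm inside diameter, 90 mm long, 0.12 kg. Origin: centre of the outside of the closed end; z runs along the axis to the mouth. At the start it lies loose in a cradle of the drainer, mouth away from the robot and down at 45 degrees. On a peg, mouth down, rim on the board, its origin is 108 mm above the table
- cup2: straight steel measuring cup, no handle, 48 mm outside, 42 mm inside diameter, 90 mm long, 0.12 kg. Origin: centre of the outside of the closed end; z runs along the axis to the mouth. At the start it lies loose in a cradle of the drainer, mouth away from the robot and down at 45 degrees. On a peg, mouth down, rim on the board, its origin is 108 mm above the table
- drainer: fixed wire drainer on a white tray 130 x 220 mm: under each cup two 8 mm steel rods 30 mm apart, cup axes at y = -55 and +55 mm, sloping down at 45 degrees towards +x of the drainer; a low cross bar stops the rims. Nothing is beside or above the cups. Origin: centre of the underside, z up
- rack: fixed wooden drying rack: board 110 x 220 mm, 18 mm thick, with two upright round pegs 18 mm in diameter standing 75 mm above the board (tips 93 mm above the table), 110 mm apart along y. Origin: centre of the underside, z up
- peg1 (a point): foot of a peg: on its axis, on top of the rack board, 18 mm above the table; the peg rises 75 mm above this point
- peg2 (a point): foot of a peg: on its axis, on top of the rack board, 18 mm above the table; the peg rises 75 mm above this point
- funnel: red plastic funnel standing on its wide end, spout up, 84 mm diameter, 100 mm tall; not part of the job, leave it where it is. Origin: underside
- spice_jar: bystander: closed spice jar with black screw lid, 54 mm diameter, 100 mm tall; not part of the job, leave it where it is. Origin: underside
- spoon_rest: white ceramic spoon rest, 110 mm dish with a tab, 14 mm high; not part of the job, leave it where it is. Origin: underside
- dipper: wooden honey dipper lying flat, about 165 mm long; not part of the job, leave it where it is. Origin: underside
- mug: white mug standing upside down, 80 mm diameter, 90 mm tall; not part of the job, leave it where it is. Origin: underside
- detergent: green detergent bottle, 60 mm diameter, 200 mm tall; not part of the job, leave it where it is. Origin: underside
There are look-alikes about, which are no part of the job. Leave any purple look-alike of the cup1 alone.

How it is judged:
By the outcome, as a careful person would: the job done as asked, in the order asked, and still so for the second after the job is handed in, with the robot touching nothing.
Of jar1, jar2, jar3, jar4 only 3 to 4 are there at a start; the rules pass over those that are not, and their reading is None.
At some moment in a run one of jar1, jar2, jar3, jar4 may be knocked a few centimetres aside while the robot is not near it.
It also fails if it takes over 200 s, if anything falls off the work surface, if the arm or the gripper's body presses on something with over 40 N, if the wrist force passes 120 N, or if a joint passes its speed limit or range.

## Working session

There is one attempt and no reset: what is moved stays moved. The work goes in short steps, Python scripts to look and compute and a tool call to move; the robot and the scene stay as the last step left them, time stands still between calls to the robot, and variables do not carry over. Pictures are saved under pics/ and viewed, at most 14 in all, crops included, and the job is handed in when it is done.

Besides the shell and the picture viewer there is one more tool, called after "Call:" by a JSON object that holds its "name" and its "arguments". carry_out: Moves the arm, as the interface text tells. Its arguments: {"type":"object","properties":{"linear":{"type":"array"},"angular":{"type":"array"},"hand":{"type":"array"},"force":{"type":"number"}},"required":["linear","angular","hand"]}

```bash
mkdir -p pics
python3 - <<'E'
from rig import manip
import cv2
for n in("side","top"):
    im=manip.get_image(n); cv2.imwrite(f"pics/{n}0.png",cv2.resize(im[:,:,::-1],None,fx=1.5,fy=1.5,interpolation=cv2.INTER_CUBIC))
    p=manip.camera_params(n); print(n,p)
print(manip.get_state())
E
```

```text
side {'fx': 383.8509235036704, 'fy': 383.8509235036704, 'cx': 258.48982498448896, 'cy': 193.2489977917597, 'view': array([[ 0.75496796, -0.65567069, -0.01092392, -0.48954143],
       [-0.47343767, -0.5334592 , -0.7009123 ,  0.31217879],
       [ 0.45374019,  0.53433812, -0.7131638 ,  1.16547976],
       [ 0.        ,  0.        ,  0.        ,  1.        ]])}
top {'fx': 454.2555092695165, 'fy': 454.2555092695165, 'cx': 246.52762091781682, 'cy': 190.61020818880573, 'view': array([[ 9.58800810e-04, -9.99999017e-01,  1.02308078e-03,
        -6.94022417e-02],
       [-9.91889375e-01, -1.08105852e-03, -1.27099567e-01,
         5.70316707e-01],
       [ 1.27100548e-01, -8.92919792e-04, -9.91889436e-01,
         1.31884379e+00],
       [ 0.00000000e+00,  0.00000000e+00,  0.00000000e+00,
         1.00000000e+00]])}
{'clock': 0.1, 'qpos': array([ 1.13800750e+00,  2.76540556e-01,  1.50601188e+00, -3.90421654e-06,
        1.36072077e+00, -1.21013526e-01]), 'qd': array([ 4.46082306e-04,  9.34269005e-05, -2.53209519e-03,  4.81524931e-04,
        1.07273756e-04, -3.54684370e-04]), 'effort': array([ 2.39294910e-03, -4.17696404e+01, -2.46405673e+01,  2.90122853e-05,
        5.64188478e-03,  2.51380254e-05]), 'position': array([0.17631334, 0.5471011 , 0.40391883]), 'ee_rot': array([-2.27875047e-04,  1.55256586e-01,  9.87873821e-01, -8.08788441e-04]), 'contact_force': array([-0.55217102, -0.31619931, -0.21231211]), 'moment': array([-0.01993445, -0.02055003,  0.0106677 ]), 'gripper_force': 0.0, 'width': 0.08518877581565543}
```

View pics/side0.png

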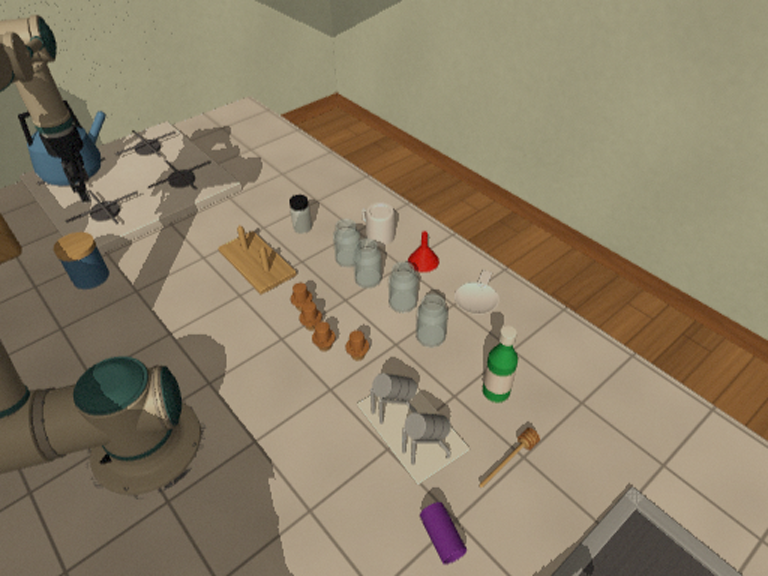

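View pics/top0.png

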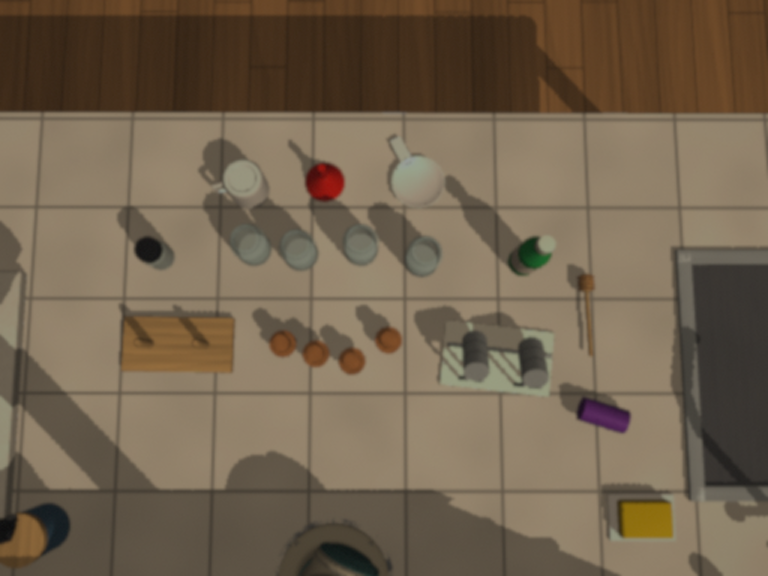

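The scene has four jars (in the 1.5x top view at about 253,244; 300,249; 361,244; 423,256) and four stoppers (283,343; 316,353; 351,361; 388,340). It also shows the rack on the left and the drainer with two cups on the right. The purple cup is the look-alike. Next I'll enlarge crops.

```bash
cat > h.py <<'E'
from rig import manip
import cv2, numpy as np
def pix2w(n,u,v,z):
    p=manip.camera_params(n);V=p['view'];R,t=V[:3,:3],V[:3,3]
    d=R.T@np.array([(u-p['cx'])/p['fx'],(v-p['cy'])/p['fy'],1]);c=-R.T@t
    return c+d*(z-c[2])/d[2]
def w2pix(n,P):
    p=manip.camera_params(n);V=p['view'];q=V[:3,:3]@np.array(P)+V[:3,3]
    return np.array([p['cx']+p['fx']*q[0]/q[2],p['cy']+p['fy']*q[1]/q[2]])
def crop(n,x0,y0,x1,y1,s,name):
    im=manip.get_image(n)[y0:y1,x0:x1,::-1]
    im=cv2.resize(im,None,fx=s,fy=s,interpolation=cv2.INTER_CUBIC)
    # ticks every 10 px
    for x in range(x0-x0%10+10,x1,10): cv2.line(im,((x-x0)*s,0),((x-x0)*s,6 if x%50 else 16),(0,0,255),1)
    for y in range(y0-y0%10+10,y1,10): cv2.line(im,(0,(y-y0)*s),(6 if y%50 else 16,(y-y0)*s),(0,0,255),1)
    cv2.imwrite(f"pics/{name}.png",im)
E
python3 -c "
from h import *
crop('top',140,140,300,255,5,'t1')
crop('top',280,200,380,275,8,'t2')
crop('top',70,200,170,275,8,'t3')"
```

```text
(no output)
```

View pics/t1.png

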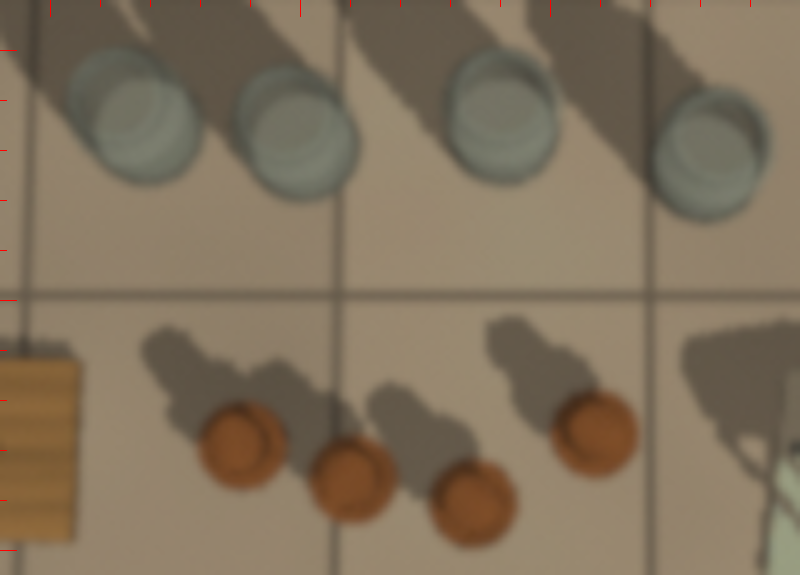

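View pics/t2.png

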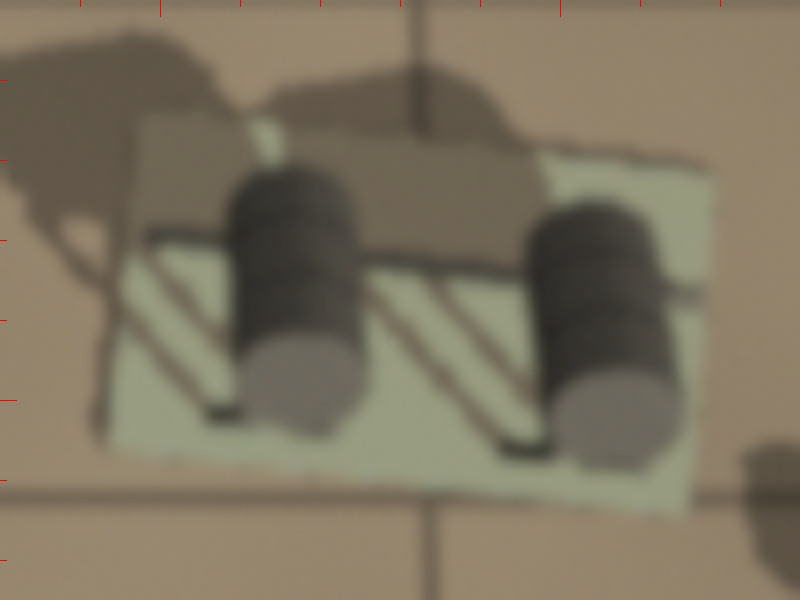

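View pics/t3.png

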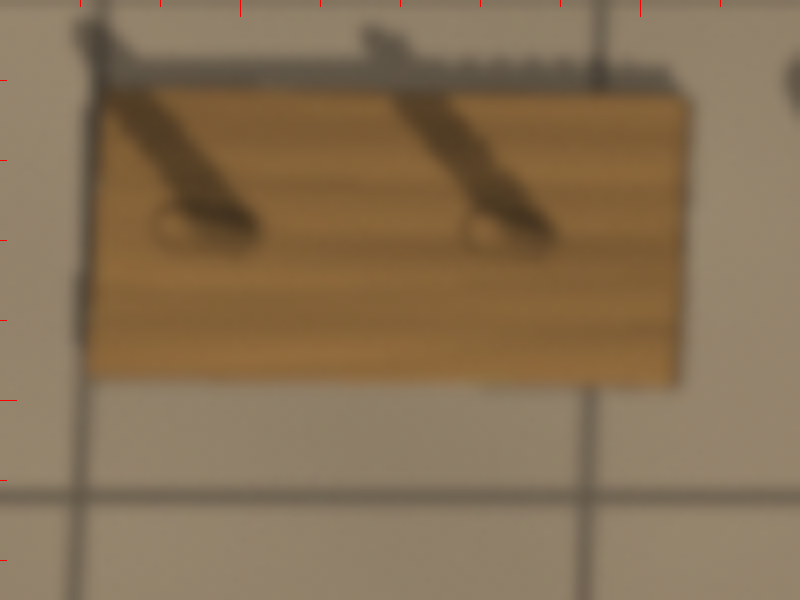

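Top view: the jars' base circles are at crop 142,125; 300,141; 502,125; 710,163 and the stopper flanges at 242,446; 353,480; 473,504; 595,434. The cup ends are at (302,383) and (617,420) in the 8x drainer crop. The peg tips are at (172,223) and (485,226) in the 8x rack crop. Next I'll overlay the models on the pictures as a check.

```bash
cat > est.py <<'E'
from h import *
jars=[pix2w('top',140+a/5,140+b/5,0) for a,b in((142,125),(300,141),(502,125),(710,163))]
stop=[pix2w('top',140+a/5,140+b/5,.034) for a,b in((242.5,446),(353.5,480),(473,504.5),(595,434.5))]
rk=[pix2w('top',70+a/8,200+b/8,.018) for a,b in((100,90),(690,95),(680,385),(85,380))]
tips=[pix2w('top',70+a/8,200+b/8,.093) for a,b in((172,225),(485,228))]
dr=[pix2w('top',280+a/8,200+b/8,.004) for a,b in((135,112),(712,170),(688,515),(100,445))]
cup=[pix2w('top',280+a/8,200+b/8,.09) for a,b in((302,383),(617,420))]
E
python3 - <<'E'
from est import *
np.set_printoptions(precision=4,suppress=True)
for k,v in dict(jars=jars,stop=stop,rk=rk,tips=tips,dr=dr,cup=cup).items(): print(k,np.array(v)[:,:2].tolist() if 0 else np.array(v)[:,:2].round(4).tolist())
def circ(im,n,P,z,r,s,o,col):
    a=np.linspace(0,6.283,49)
    pts=np.array([(w2pix(n,[P[0]+r*np.cos(t),P[1]+r*np.sin(t),z])-o)*s for t in a])
    cv2.polylines(im,[pts.round().astype(np.int32)],True,col,1,cv2.LINE_AA)
def draw(n,x0,y0,x1,y1,s,name):
    im=cv2.resize(manip.get_image(n)[y0:y1,x0:x1,::-1],None,fx=s,fy=s,interpolation=cv2.INTER_CUBIC); o=np.array([x0,y0])
    for P in jars:
        for z,r,c in((0,.036,(255,0,0)),(.082,.036,(0,255,255)),(.115,.0225,(0,0,255))): circ(im,n,P,z,r,s,o,c)
    for P in stop: circ(im,n,P,.034,.027,s,o,(0,255,0)); circ(im,n,P,.07,.017,s,o,(0,255,0))
    for P in tips: circ(im,n,P,.093,.009,s,o,(255,0,0)); circ(im,n,P,.018,.009,s,o,(255,0,0))
    cv2.imwrite(f'pics/{name}.png',im)
draw('top',140,140,300,255,5,'o1')
draw('side',140,130,340,280,4,'o2')
crop('side',225,235,325,310,8,'s2')
E
```

```text
jars [[0.6545, 0.1723], [0.6446, 0.0747], [0.6547, -0.0499], [0.6311, -0.1781]]
stop [[0.4555, 0.1026], [0.4355, 0.0368], [0.4212, -0.0338], [0.4625, -0.1058]]
rk [[0.5097, 0.4241], [0.508, 0.2025], [0.3999, 0.2033], [0.4015, 0.4246]]
tips [[0.4557, 0.3694], [0.4548, 0.2588]]
dr [[0.5031, -0.2218], [0.4813, -0.44], [0.3523, -0.4268], [0.378, -0.207]]
cup [[0.401, -0.2697], [0.3881, -0.3804]]
```

View pics/o1.png

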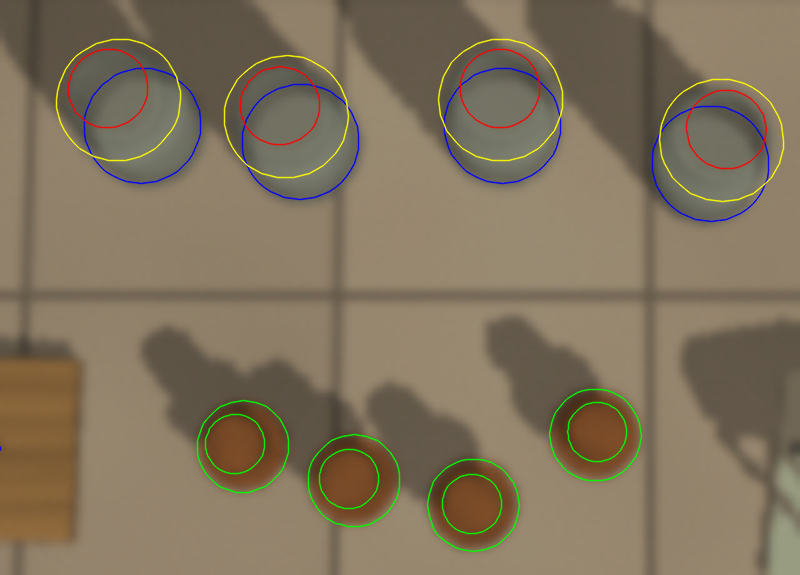

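View pics/o2.png

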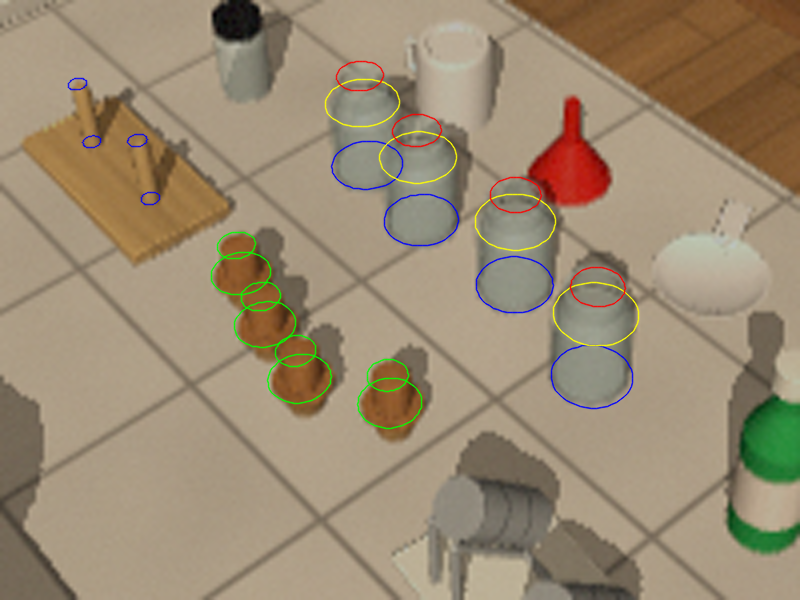

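View pics/s2.png

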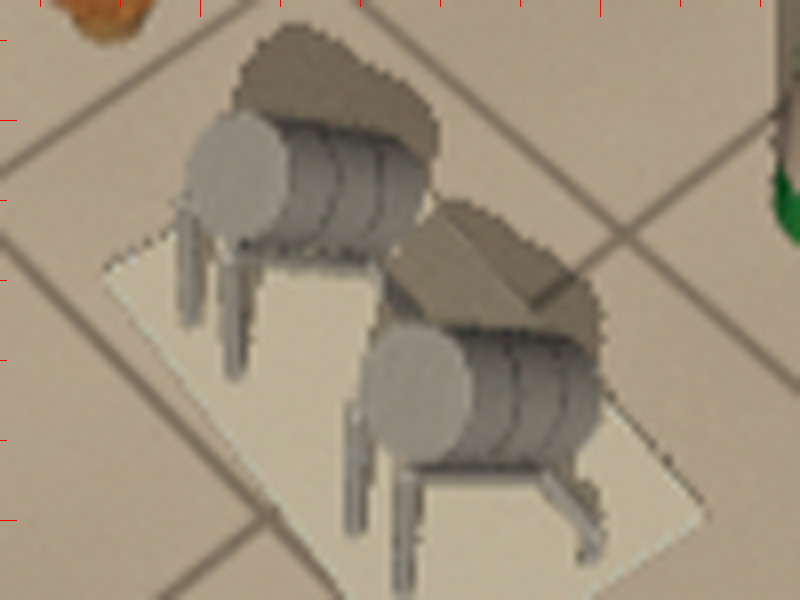

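The overlays agree within a few mm. In the side crop the cup end discs are at (238,175) and (417,392). I'll triangulate them and check the jar rims more closely.

```bash
cat >> h.py <<'E'
def tri(pt,ps):
    from scipy.optimize import least_squares
    r=least_squares(lambda P:np.r_[w2pix('top',P)-pt,w2pix('side',P)-ps],[.5,0,.1]); return r.x,r.fun
E
python3 - <<'E'
from est import *
for a,b in(((317.75,247.9),(254.75,256.9)),((357.1,252.5),(277.1,284))): print(tri(np.array(a),np.array(b)))
# rack mid / pegs: tip in side (o2 84,88 ; 140,139) 
T=manip.get_image('top');S=manip.get_image('side')
rows=[]
for n,im,z in(('top',T,.06),('side',S,.08)):
    r=[]
    for P in jars:
        c=w2pix(n,[P[0],P[1],z]).round().astype(int)-20
        t=im[c[1]:c[1]+40,c[0]:c[0]+40,::-1].astype(float)
        t=np.clip((t-60)*1.9,0,255).astype(np.uint8)
        t=cv2.resize(t,(200,200),interpolation=cv2.INTER_LANCZOS4)
        if n=='side':
            q=((w2pix(n,[P[0],P[1],.115])-c+.5)*5).astype(int); cv2.circle(t,tuple(int(v) for v in q),2,(0,0,255),-1)
        r.append(t)
        print(n,c)
    rows.append(np.hstack(r))
cv2.imwrite('pics/jars.png',np.vstack(rows))
E
```

```text
(array([ 0.40181421, -0.26714567,  0.11053449]), array([ 0.21849285, -0.35037536, -0.42936738,  0.07779562]))
(array([ 0.38952065, -0.37634993,  0.10982836]), array([ 0.28544459, -0.44388449, -0.51696799,  0.10225646]))
top [145 141]
top [178 145]
top [220 141]
top [264 149]
side [210 136]
side [224 150]
side [249 166]
side [269 189]
```

View pics/jars.png

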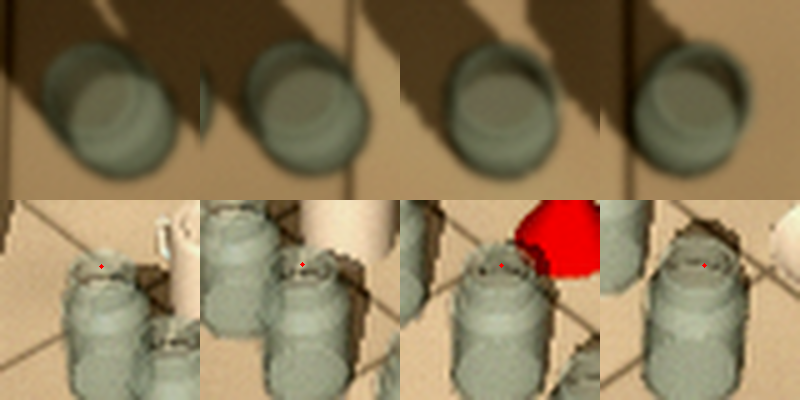

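The rims agree with the predictions; only jar4 looks a few mm farther away. I'll start with stopper1.

Call:
{"name": "carry_out", "arguments": {"linear": [[0.035,-0.0556,-0.013],[0.035,-0.0556,-0.013],[0.035,-0.0556,-0.013],[0.035,-0.0556,-0.013],[0.035,-0.0556,-0.013],[0.035,-0.0556,-0.013],[0.035,-0.0556,-0.013],[0.035,-0.0556,-0.013]], "angular": [[0,0,0],[0,0,0],[0,0,0],[0,0,0],[0,0,0],[0,0,0],[0,0,0],[0,0,0]], "hand": [0.65,0.65,0.65,0.65,0.65,0.65,0.65,0.65], "force": 40}}

```text
clock: 1.17
position: [0.3169, 0.3235, 0.3527]
ee_rot: [0.0, 0.155, 0.988, 0.0]
contact_force: [-0.4, -0.3, 0.0]
width: 0.0554
gripper_force: 0.0
```

Call:
{"name": "carry_out", "arguments": {"linear": [[0.035,-0.0556,-0.013],[0.035,-0.0556,-0.013],[0.035,-0.0556,-0.013],[0.035,-0.0556,-0.013],[0.035,-0.0556,-0.013],[0.035,-0.0556,-0.013],[0.035,-0.0556,-0.013],[0.035,-0.0556,-0.013]], "angular": [[0,0,0],[0,0,0],[0,0,0],[0,0,0],[0,0,0],[0,0,0],[0,0,0],[0,0,0]], "hand": [0.65,0.65,0.65,0.65,0.65,0.65,0.65,0.65]}}

```text
clock: 1.83
position: [0.4571, 0.1009, 0.3007]
ee_rot: [0.0, 0.155, 0.988, 0.0]
contact_force: [0.2, 1.0, 0.6]
width: 0.0559
gripper_force: 0.0
```

Call:
{"name": "carry_out", "arguments": {"linear": [[-0.003,0.0034,-0.044],[0,0,-0.044],[0,0,-0.044],[0,0,-0.045],[0,0,0],[0,0,0],[0,0,0],[0,0,0]], "angular": [[0,0,0],[0,0,0],[0,0,0],[0,0,0],[0,0,0],[0,0,0],[0,0,0],[0,0,0]], "hand": [0.65,0.65,0.65,0.65,0.65,0.2,0.2,0.2]}}

```text
clock: 2.5
position: [0.4557, 0.1044, 0.2136]
ee_rot: [0.001, 0.155, 0.988, 0.0]
contact_force: [-0.0, -0.0, -0.3]
width: 0.0333
gripper_force: 40.0
```

Call:
{"name": "carry_out", "arguments": {"linear": [[0,0,0.074],[0,0,0.074],[0,0,0.074],[0,0,0.074],[0.06,0.02,0],[0.06,0.02,0],[0.06,0.02,0],[0.06,0.02,0]], "angular": [[0,0,0],[0,0,0],[0,0,0],[0,0,0],[0,0,0],[0,0,0],[0,0,0],[0,0,0]], "hand": [0.2,0.2,0.2,0.2,0.2,0.2,0.2,0.2]}}

```text
clock: 3.17
position: [0.5757, 0.1448, 0.3627]
ee_rot: [0.002, 0.155, 0.988, 0.001]
contact_force: [0.2, -0.3, -1.0]
width: 0.033
gripper_force: 40.2
```

```bash
cat > chk.py <<'E'
from h import *
# compare present pictures with stored ones: changed blobs
import os
def chk(n='top'):
    im=manip.get_image(n)
    f=f'pics/ref_{n}.npy'
    if os.path.exists(f):
        d=np.abs(im.astype(int)-np.load(f).astype(int)).max(2)
        from est import jars
        for i,P in enumerate(jars):
            q=w2pix(n,[P[0],P[1],.06]).astype(int); w=d[q[1]-14:q[1]+15,q[0]-14:q[0]+15]
            print(n,'jar',i+1,'changed px',int((w>25).sum()))
    np.save(f,im)
E
python3 -c "
from chk import *
cv2.imwrite('pics/a1.png',cv2.resize(manip.get_image('side')[100:300,120:387,::-1],None,fx=3,fy=3,interpolation=cv2.INTER_CUBIC))
S=cv2.imread('pics/top0.png');np.save('pics/ref_top.npy',cv2.resize(S,(512,384),interpolation=cv2.INTER_AREA)[:,:,::-1]);chk()
S=cv2.imread('pics/side0.png');np.save('pics/ref_side.npy',cv2.resize(S,(512,384),interpolation=cv2.INTER_AREA)[:,:,::-1]);chk('side')
print(manip.get_state()['position'])"
```

```text
top jar 1 changed px 502
top jar 2 changed px 10
top jar 3 changed px 0
top jar 4 changed px 0
side jar 1 changed px 132
side jar 2 changed px 0
side jar 3 changed px 0
side jar 4 changed px 0
[0.57652513 0.1448259  0.36104436]
```

View pics/a1.png

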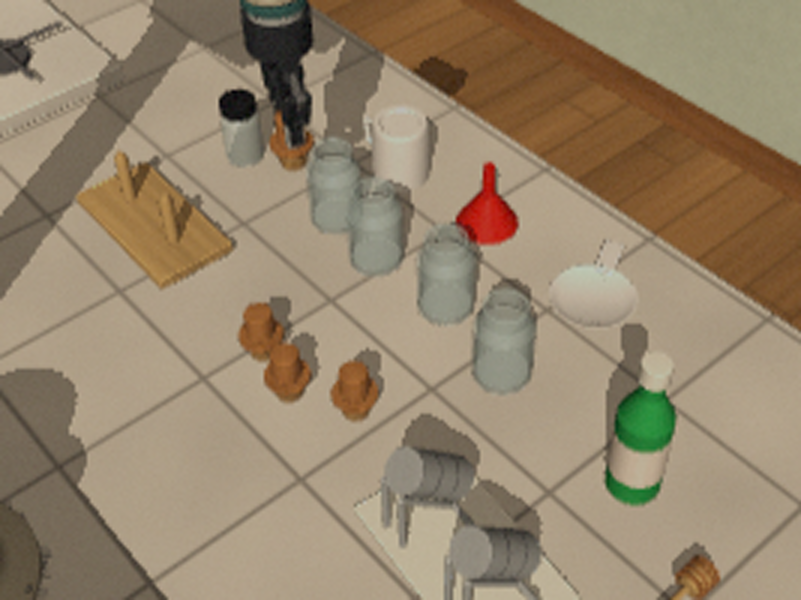

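Stopper1 is held and all the jars are still in place.

Call:
{"name": "carry_out", "arguments": {"linear": [[0.039,0.0138,0],[0.039,0.0138,0],[0.039,0.0138,0],[0.039,0.0138,0],[0,0,-0.03],[0,0,-0.03],[0,0,-0.03],[0,0,-0.03]], "angular": [[0,0,0],[0,0,0],[0,0,0],[0,0,0],[0,0,0],[0,0,0],[0,0,0],[0,0,0]], "hand": [0.2,0.2,0.2,0.2,0.2,0.2,0.2,0.2]}}

```text
clock: 3.98
position: [0.6517, 0.1715, 0.3008]
ee_rot: [0.0, 0.155, 0.988, -0.0]
contact_force: [-1.0, -0.9, -0.1]
width: 0.0331
gripper_force: 40.2
```

Call:
{"name": "carry_out", "arguments": {"linear": [[0,0,0],[0,0,0],[0,0,0.05],[0,0,0.05],[0,0,0],[-0.062,-0.0386,0],[-0.062,-0.0386,0],[-0.062,-0.0386,0]], "angular": [[0,0,0],[0,0,0],[0,0,0],[0,0,0],[0,0,0],[0,0,0],[0,0,0],[0,0,0]], "hand": [0.65,0.65,0.65,0.65,0.65,0.65,0.65,0.65]}}

```text
clock: 4.65
position: [0.5587, 0.1135, 0.3515]
ee_rot: [0.001, 0.155, 0.988, 0.0]
contact_force: [0.8, -0.6, -0.1]
width: 0.0551
gripper_force: 0.0
```

Call:
{"name": "carry_out", "arguments": {"linear": [[-0.062,-0.0386,0],[-0.062,-0.0386,0],[-0.062,-0.0386,0],[-0.062,-0.0386,0],[0,0,-0.08],[0,0,0]], "angular": [[0,0,0],[0,0,0],[0,0,0],[0,0,0],[0,0,0],[0,0,0]], "hand": [0.65,0.65,0.65,0.65,0.65,0.65]}}

```text
clock: 5.15
position: [0.4316, 0.0362, 0.3081]
ee_rot: [-0.003, 0.156, 0.988, -0.0]
contact_force: [-1.1, 0.3, -0.5]
width: 0.0557
gripper_force: 0.0
```

Run:
```python
from chk import *
from est import jars
chk();chk('side')
a=manip.get_image('top')[145:185,145:185,::-1];b=manip.get_image('side')[125:165,210:250,::-1]
cv2.imwrite('pics/a2.png',np.hstack([cv2.resize(x,(300,300),interpolation=cv2.INTER_CUBIC) for x in(a,b)]))
print(manip.get_state()['position'])
```

```text
top jar 1 changed px 507
top jar 2 changed px 11
top jar 3 changed px 0
top jar 4 changed px 0
side jar 1 changed px 341
side jar 2 changed px 2
side jar 3 changed px 0
side jar 4 changed px 0
[0.43750008 0.03691623 0.31185408]
```

View pics/a2.png

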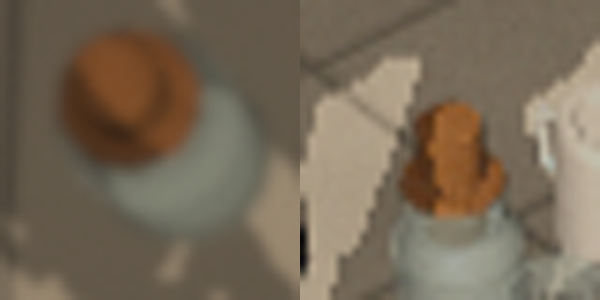

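Stopper1 sits level in the jar1 neck, with the flange on the rim. Now stopper2.

Call:
{"name": "carry_out", "arguments": {"linear": [[-0.004,0.001,-0.05],[0,0,-0.05],[0,0,-0.05],[0,0,-0.05],[0,0,0],[0,0,0],[0,0,0],[0,0,0]], "angular": [[0,0,0],[0,0,0],[0,0,0],[0,0,0],[0,0,0],[0,0,0],[0,0,0],[0,0,0]], "hand": [0.65,0.65,0.65,0.65,0.65,0.2,0.2,0.2]}}

```text
clock: 6.02
position: [0.4353, 0.0373, 0.2119]
ee_rot: [0.002, 0.155, 0.988, 0.0]
contact_force: [-0.1, 0.1, 0.4]
width: 0.0328
gripper_force: 39.7
```

Call:
{"name": "carry_out", "arguments": {"linear": [[0,0,0.074],[0,0,0.074],[0,0,0.074],[0,0,0.074],[0.06,0.011,0.004],[0.06,0.011,0],[0.06,0.011,0],[0,0,0]], "angular": [[0,0,0],[0,0,0],[0,0,0],[0,0,0],[0,0,0],[0,0,0],[0,0,0],[0,0,0]], "hand": [0.2,0.2,0.2,0.2,0.2,0.2,0.2,0.2]}}

```text
clock: 6.68
position: [0.529, 0.0542, 0.3627]
ee_rot: [0.005, 0.155, 0.988, 0.001]
contact_force: [0.8, -0.3, -0.9]
width: 0.0335
gripper_force: 40.2
```

Run:
```python
from chk import *
chk();chk('side'); s=manip.get_state(); print(s['position'],s['width'],s['gripper_force'])
```

```text
top jar 1 changed px 414
top jar 2 changed px 424
top jar 3 changed px 0
top jar 4 changed px 0
side jar 1 changed px 406
side jar 2 changed px 5
side jar 3 changed px 0
side jar 4 changed px 0
[0.52453684 0.05386118 0.36127479] 0.033259157352680584 40.207496881484985
```

Call:
{"name": "carry_out", "arguments": {"linear": [[0.06,0.0104,0],[0.06,0.0104,0],[0.06,0.0104,0],[0.06,0.0104,0],[0,0,-0.03],[0,0,-0.03],[0,0,-0.03],[0,0,-0.03]], "angular": [[0,0,0],[0,0,0],[0,0,0],[0,0,0],[0,0,0],[0,0,0],[0,0,0],[0,0,0]], "hand": [0.2,0.2,0.2,0.2,0.2,0.2,0.2,0.2]}}

```text
clock: 7.45
position: [0.6427, 0.0743, 0.3004]
ee_rot: [-0.0, 0.155, 0.988, -0.0]
contact_force: [-1.5, -1.6, 1.1]
width: 0.033
gripper_force: 40.2
```

Call:
{"name": "carry_out", "arguments": {"linear": [[0,0,0],[0,0,0],[0,0,0.05],[0,0,0.05],[0,0,0],[-0.064,-0.031,0],[-0.064,-0.031,0],[-0.064,-0.031,0]], "angular": [[0,0,0],[0,0,0],[0,0,0],[0,0,0],[0,0,0],[0,0,0],[0,0,0],[0,0,0]], "hand": [0.65,0.65,0.65,0.65,0.65,0.65,0.65,0.65]}}

```text
clock: 8.12
position: [0.5467, 0.0277, 0.3515]
ee_rot: [0.001, 0.155, 0.988, 0.0]
contact_force: [0.6, -0.8, 0.2]
width: 0.0554
gripper_force: 0.0
```

Call:
{"name": "carry_out", "arguments": {"linear": [[-0.064,-0.031,0],[-0.064,-0.031,0],[-0.064,-0.031,0],[-0.064,-0.031,0],[0,0,-0.08],[0,0,0],[0,0,0]], "angular": [[0,0,0],[0,0,0],[0,0,0],[0,0,0],[0,0,0],[0,0,0],[0,0,0]], "hand": [0.65,0.65,0.65,0.65,0.65,0.65,0.65]}}

```text
clock: 8.7
position: [0.4191, -0.034, 0.3106]
ee_rot: [-0.001, 0.156, 0.988, 0.0]
contact_force: [0.3, 0.6, 0.5]
width: 0.0555
gripper_force: 0.0
```

Run:
```python
from chk import *
chk();chk('side'); s=manip.get_state(); print(s['position'],s['width'])
# orange blobs on jars: centroid vs prediction for flange+grip
from est import jars
for n in('top','side'):
    im=manip.get_image(n).astype(int); m=((im[...,0]-im[...,2]>55)).astype(np.uint8)
    for P in jars[:2]:
        q=w2pix(n,[P[0],P[1],.13]); x,y=q.astype(int)-17
        w=np.zeros_like(m); w[y:y+34,x:x+34]=m[y:y+34,x:x+34]; yy,xx=np.nonzero(w)
        a=np.linspace(0,6.28,40); pr=np.array([w2pix(n,[P[0]+r*np.cos(t),P[1]+r*np.sin(t),z]) for t in a for z,r in((.115,.027),(.121,.027),(.157,.017))])
        print(n,'seen',xx.min(),xx.max(),yy.min(),yy.max(),'pred',pr.min(0).round(1),pr.max(0).round(1))
```

```text
top jar 1 changed px 336
top jar 2 changed px 472
top jar 3 changed px 0
top jar 4 changed px 0
side jar 1 changed px 457
side jar 2 changed px 216
side jar 3 changed px 0
side jar 4 changed px 0
[ 0.42133228 -0.03407715  0.31182402] 0.05552963637758898Traceback (most recent call last):
  File "<stdin>", line 11, in <module>
    return umr_minimum(a, axis, None, out, keepdims, initial, where)
ValueError: zero-size array to reduction operation minimum which has no identity
```

Call:
{"name": "carry_out", "arguments": {"linear": [[0,0.001,-0.05],[0,0,-0.05],[0,0,-0.05],[0,0,-0.05],[0,0,0],[0,0,0],[0,0,0],[0,0,0]], "angular": [[0,0,0],[0,0,0],[0,0,0],[0,0,0],[0,0,0],[0,0,0],[0,0,0],[0,0,0]], "hand": [0.65,0.65,0.65,0.65,0.65,0.2,0.2,0.2]}}

```text
clock: 9.52
position: [0.4212, -0.0336, 0.2118]
ee_rot: [0.002, 0.155, 0.988, -0.0]
contact_force: [0.0, -0.0, -1.9]
width: 0.0332
gripper_force: 39.7
```

Call:
{"name": "carry_out", "arguments": {"linear": [[0,0,0.074],[0,0,0.074],[0,0,0.074],[0,0,0.074],[0.06,-0.004,0.004],[0.06,-0.004,0],[0.06,-0.004,0],[0,0,0]], "angular": [[0,0,0],[0,0,0],[0,0,0],[0,0,0],[0,0,0],[0,0,0],[0,0,0],[0,0,0]], "hand": [0.2,0.2,0.2,0.2,0.2,0.2,0.2,0.2]}}

```text
clock: 10.18
position: [0.515, -0.0402, 0.3627]
ee_rot: [0.005, 0.155, 0.988, -0.0]
contact_force: [0.5, 0.9, -0.3]
width: 0.0332
gripper_force: 40.2
```

Run:
```python
from chk import *
chk();chk('side'); s=manip.get_state(); print(s['position'],s['width'],s['gripper_force'])
from est import jars
for n in('top','side'):
    im=manip.get_image(n).astype(int); m=((im[...,0]>1.5*im[...,2])&(im[...,0]>35)).astype(np.uint8)
    for P in jars[:2]:
        q=w2pix(n,[P[0],P[1],.13]); x,y=q.astype(int)-17
        w=np.zeros_like(m); w[y:y+34,x:x+34]=m[y:y+34,x:x+34]; k,l,st,_=cv2.connectedComponentsWithStats(w)
        if k<2: print('none',n); continue
        b=st[1+st[1:,4].argmax()]
        a=np.linspace(0,6.28,40); pr=np.array([w2pix(n,[P[0]+r*np.cos(t),P[1]+r*np.sin(t),z]) for t in a for z,r in((.115,.027),(.121,.027),(.157,.017))])
        print(n,'seen',b[0],b[0]+b[2]-1,b[1],b[1]+b[3]-1,'pred',pr.min(0).round(1),pr.max(0).round(1))
```

```text
top jar 1 changed px 285
top jar 2 changed px 494
top jar 3 changed px 259
top jar 4 changed px 0
side jar 1 changed px 697
side jar 2 changed px 464
side jar 3 changed px 0
side jar 4 changed px 0
[ 0.51050854 -0.03952193  0.36128957] 0.03279997029694726 40.19758880138397
top seen 152 171 148 167 pred [151.6 147.8] [171.  166.9]
top seen 186 205 152 170 pred [186.1 151.3] [205.4 170.4]
side seen 240 245 152 161 pred [222.7 137.4] [236.9 153.4]
side seen 240 251 152 167 pred [236.7 150.7] [251.4 167.4]
```

Call:
{"name": "carry_out", "arguments": {"linear": [[0.072,-0.0052,0],[0.072,-0.0052,0],[0.072,-0.0052,0],[0.072,-0.0052,0],[0,0,-0.03],[0,0,-0.03],[0,0,-0.03],[0,0,-0.03]], "angular": [[0,0,0],[0,0,0],[0,0,0],[0,0,0],[0,0,0],[0,0,0],[0,0,0],[0,0,0]], "hand": [0.2,0.2,0.2,0.2,0.2,0.2,0.2,0.2]}}

```text
clock: 11.05
position: [0.6529, -0.0498, 0.2999]
ee_rot: [-0.0, 0.155, 0.988, 0.0]
contact_force: [0.3, 0.2, -0.7]
width: 0.0326
gripper_force: 40.2
```

Call:
{"name": "carry_out", "arguments": {"linear": [[0,0,0],[0,0,0],[0,0,0.05],[0,0,0.05],[0,0,0],[-0.064,-0.0187,0],[-0.064,-0.0187,0],[-0.064,-0.0187,0]], "angular": [[0,0,0],[0,0,0],[0,0,0],[0,0,0],[0,0,0],[0,0,0],[0,0,0],[0,0,0]], "hand": [0.65,0.65,0.65,0.65,0.65,0.65,0.65,0.65]}}

```text
clock: 11.72
position: [0.5567, -0.078, 0.3515]
ee_rot: [0.001, 0.155, 0.988, -0.0]
contact_force: [-0.8, -1.0, -0.2]
width: 0.0556
gripper_force: 0.0
```

Call:
{"name": "carry_out", "arguments": {"linear": [[-0.064,-0.0187,0],[-0.064,-0.0187,0],[-0.064,-0.0187,0],[0,0,-0.08],[0,0,0],[0,0,0]], "angular": [[0,0,0],[0,0,0],[0,0,0],[0,0,0],[0,0,0],[0,0,0]], "hand": [0.65,0.65,0.65,0.65,0.65,0.65]}}

```text
clock: 12.22
position: [0.4611, -0.1058, 0.3105]
ee_rot: [-0.001, 0.156, 0.988, 0.0]
contact_force: [0.6, -0.1, 0.7]
width: 0.0552
gripper_force: 0.0
```

```bash
cat > seat.py <<'E'
from chk import *
from est import jars,stop
def box(n,m,P,z,h=17):
    q=w2pix(n,[P[0],P[1],z]); x,y=q.astype(int)-h
    w=np.zeros_like(m); w[y:y+2*h,x:x+2*h]=m[y:y+2*h,x:x+2*h]; k,l,st,_=cv2.connectedComponentsWithStats(w)
    if k<2: return None
    b=st[1+st[1:,4].argmax()]; return [int(v) for v in(b[0],b[0]+b[2]-1,b[1],b[1]+b[3]-1)]
def seat(idx):
    for n in('top','side'):
        im=manip.get_image(n).astype(int); m=((im[...,0]>1.5*im[...,2])&(im[...,0]>35)).astype(np.uint8)
        for i in idx:
            P=jars[i];a=np.linspace(0,6.28,40); pr=np.array([w2pix(n,[P[0]+r*np.cos(t),P[1]+r*np.sin(t),z]) for t in a for z,r in((.115,.027),(.121,.027),(.157,.017))])
            print(n,i+1,'seen',box(n,m,P,.13),'pred',[round(float(v),1) for v in(pr[:,0].min(),pr[:,0].max(),pr[:,1].min(),pr[:,1].max())])
E
python3 -c "
from seat import *
chk();chk('side');seat(range(3));print(manip.get_state()['position'])"
```

```text
top jar 1 changed px 0
top jar 2 changed px 224
top jar 3 changed px 490
top jar 4 changed px 0
side jar 1 changed px 680
side jar 2 changed px 457
side jar 3 changed px 267
side jar 4 changed px 0
top 1 seen [152, 171, 148, 167] pred [151.6, 171.0, 147.8, 166.9]
top 2 seen [186, 204, 152, 170] pred [186.1, 205.4, 151.3, 170.4]
top 3 seen [230, 249, 148, 166] pred [230.3, 249.4, 147.8, 166.9]
side 1 seen [243, 245, 152, 160] pred [222.7, 236.9, 137.4, 153.4]
side 2 seen [243, 251, 152, 166] pred [236.7, 251.4, 150.7, 167.4]
side 3 seen [261, 284, 158, 184] pred [261.1, 276.4, 166.4, 183.9]
[ 0.46342405 -0.10617883  0.31173566]
```

Call:
{"name": "carry_out", "arguments": {"linear": [[-0.002,0.001,-0.05],[0,0,-0.05],[0,0,-0.05],[0,0,-0.05],[0,0,0],[0,0,0],[0,0,0],[0,0,0]], "angular": [[0,0,0],[0,0,0],[0,0,0],[0,0,0],[0,0,0],[0,0,0],[0,0,0],[0,0,0]], "hand": [0.65,0.65,0.65,0.65,0.65,0.2,0.2,0.2]}}

```text
clock: 13.08
position: [0.4621, -0.1058, 0.2119]
ee_rot: [0.002, 0.155, 0.988, -0.0]
contact_force: [0.3, -0.5, -0.6]
width: 0.033
gripper_force: 39.7
```

Call:
{"name": "carry_out", "arguments": {"linear": [[0,0,0.074],[0,0,0.074],[0,0,0.074],[0,0,0.074],[0.06,-0.024,0.004],[0.06,-0.024,0],[0,0,0],[0,0,0]], "angular": [[0,0,0],[0,0,0],[0,0,0],[0,0,0],[0,0,0],[0,0,0],[0,0,0],[0,0,0]], "hand": [0.2,0.2,0.2,0.2,0.2,0.2,0.2,0.2]}}

```text
clock: 13.75
position: [0.5219, -0.13, 0.3616]
ee_rot: [0.001, 0.155, 0.988, -0.0]
contact_force: [-0.8, -0.2, -0.6]
width: 0.033
gripper_force: 40.0
```

Run:
```python
from seat import *
chk();chk('side');seat(range(3)); s=manip.get_state(); print(s['position'],s['width'],s['gripper_force'])
```

```text
top jar 1 changed px 0
top jar 2 changed px 297
top jar 3 changed px 333
top jar 4 changed px 340
side jar 1 changed px 573
side jar 2 changed px 760
side jar 3 changed px 333
side jar 4 changed px 0
top 1 seen [152, 171, 148, 167] pred [151.6, 171.0, 147.8, 166.9]
top 2 seen [186, 205, 152, 170] pred [186.1, 205.4, 151.3, 170.4]
top 3 seen [230, 249, 148, 166] pred [230.3, 249.4, 147.8, 166.9]
side 1 seen [223, 237, 139, 153] pred [222.7, 236.9, 137.4, 153.4]
side 2 seen [226, 237, 142, 153] pred [236.7, 251.4, 150.7, 167.4]
side 3 seen [262, 284, 158, 183] pred [261.1, 276.4, 166.4, 183.9]
[ 0.51985065 -0.12901228  0.36034199] 0.03296805676578811 40.03235936164856
```

Call:
{"name": "carry_out", "arguments": {"linear": [[0.0562,-0.0245,0],[0.0562,-0.0245,0],[0.0562,-0.0245,0],[0.0562,-0.0245,0],[0,0,-0.03],[0,0,-0.03],[0,0,-0.03],[0,0,-0.03]], "angular": [[0,0,0],[0,0,0],[0,0,0],[0,0,0],[0,0,0],[0,0,0],[0,0,0],[0,0,0]], "hand": [0.2,0.2,0.2,0.2,0.2,0.2,0.2,0.2]}}

```text
clock: 14.62
position: [0.6339, -0.1789, 0.304]
ee_rot: [0.003, 0.155, 0.988, -0.001]
contact_force: [-7.4, 2.3, 11.9]
width: 0.0332
gripper_force: 52.7
```

Call:
{"name": "carry_out", "arguments": {"linear": [[0,0,0.006],[-0.008,0.002,0],[0,0,0],[0,0,0]], "angular": [[0,0,0],[0,0,0],[0,0,0],[0,0,0]], "hand": [0.2,0.2,0.2,0.2]}}

```text
clock: 14.95
position: [0.6288, -0.1772, 0.3035]
ee_rot: [-0.0, 0.155, 0.988, 0.0]
contact_force: [-1.7, 1.7, -1.4]
width: 0.0328
gripper_force: 50.1
```

Run:
```python
from seat import *
chk();chk('side');seat(range(4)); s=manip.get_state(); print(s['position'],s['contact_force'])
b=[cv2.resize(manip.get_image(n)[y:y+50,x:x+50,::-1],(400,400),interpolation=cv2.INTER_CUBIC) for n,x,y in(('top',258,142),('side',265,175))]
cv2.imwrite('pics/a3.png',np.hstack(b))
```

```text
top jar 1 changed px 0
top jar 2 changed px 18
top jar 3 changed px 346
top jar 4 changed px 538
side jar 1 changed px 99
side jar 2 changed px 406
side jar 3 changed px 378
side jar 4 changed px 134
top 1 seen [152, 171, 148, 167] pred [151.6, 171.0, 147.8, 166.9]
top 2 seen [186, 205, 152, 170] pred [186.1, 205.4, 151.3, 170.4]
top 3 seen [230, 249, 148, 166] pred [230.3, 249.4, 147.8, 166.9]
top 4 seen [277, 291, 165, 173] pred [275.7, 295.0, 156.0, 175.2]
side 1 seen [223, 237, 138, 153] pred [222.7, 236.9, 137.4, 153.4]
side 2 seen [237, 251, 151, 167] pred [236.7, 251.4, 150.7, 167.4]
side 3 seen [261, 280, 164, 184] pred [261.1, 276.4, 166.4, 183.9]
side 4 seen [282, 298, 188, 206] pred [281.2, 297.6, 189.0, 207.6]
[ 0.62932973 -0.17750625  0.30346479] [-1.07800987  0.90757826 -1.35321427]
```

View pics/a3.png

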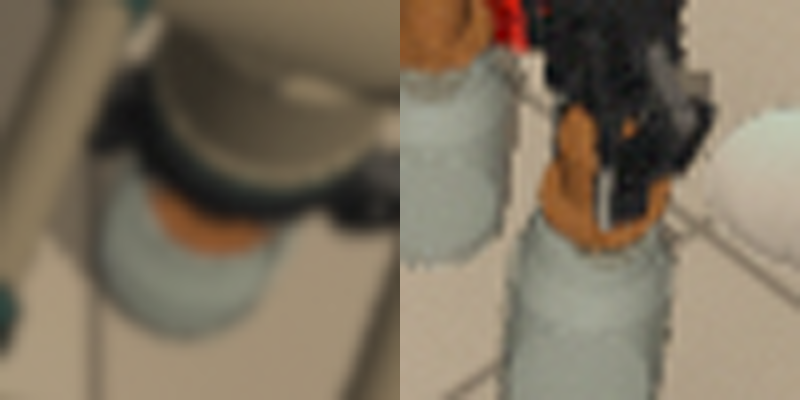

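The jar is upright, with the stopper in its neck just short of home. I'll lower it gently.

Call:
{"name": "carry_out", "arguments": {"linear": [[0,0,-0.004],[0,0,-0.003],[0,0,0],[0,0,0]], "angular": [[0,0,0],[0,0,0],[0,0,0],[0,0,0]], "hand": [0.2,0.2,0.2,0.2]}}

```text
clock: 15.58
position: [0.6293, -0.1775, 0.2995]
ee_rot: [-0.0, 0.155, 0.988, 0.0]
contact_force: [-1.7, 0.8, -1.8]
width: 0.033
gripper_force: 50.2
```

Call:
{"name": "carry_out", "arguments": {"linear": [[0,0,0],[0,0,0],[0,0,0.05],[0,0,0.05],[0,0,0.02],[-0.06,-0.01,0.02],[-0.06,-0.01,0.02],[-0.06,-0.01,0.02]], "angular": [[0,0,0],[0,0,0],[0,0,0],[0,0,0],[0,0,0],[0,0,0.8],[0,0,0.8],[0,0,0.93]], "hand": [0.65,0.65,0.65,0.65,0.65,1,1,1]}}

```text
clock: 16.25
position: [0.5386, -0.1926, 0.3897]
ee_rot: [0.0, 0.053, 0.999, -0.0]
contact_force: [-0.1, 0.6, 0.0]
width: 0.0853
gripper_force: 0.0
```

Call:
{"name": "carry_out", "arguments": {"linear": [[-0.06,-0.016,0],[-0.06,-0.016,0],[-0.06,-0.016,0],[-0.06,-0.016,0],[-0.06,-0.016,0],[-0.06,-0.016,0],[-0.06,-0.016,0],[0,0,0]], "angular": [[0,0,0],[0,0,0],[0,0,0],[0,0,0],[0,0,0],[0,0,0],[0,0,0],[0,0,0]], "hand": [1,1,1,1,1,1,1,1]}}

```text
clock: 16.92
position: [0.3253, -0.2487, 0.3896]
ee_rot: [-0.002, 0.056, 0.998, -0.001]
contact_force: [1.0, -0.1, -0.2]
width: 0.0849
gripper_force: 0.0
```

Run:
```python
from seat import *
chk();chk('side');seat(range(4)); s=manip.get_state(); print(s['position'],s['ee_rot'],s['qpos'].round(3))
```

```text
top jar 1 changed px 357
top jar 2 changed px 301
top jar 3 changed px 70
top jar 4 changed px 430
side jar 1 changed px 642
side jar 2 changed px 343
side jar 3 changed px 194
side jar 4 changed px 120
top 1 seen [149, 167, 153, 171] pred [151.6, 171.0, 147.8, 166.9]
top 2 seen [186, 204, 152, 170] pred [186.1, 205.4, 151.3, 170.4]
top 3 seen [230, 249, 148, 166] pred [230.3, 249.4, 147.8, 166.9]
top 4 seen [274, 293, 157, 175] pred [275.7, 295.0, 156.0, 175.2]
side 1 seen [237, 245, 151, 161] pred [222.7, 236.9, 137.4, 153.4]
side 2 seen [237, 251, 151, 167] pred [236.7, 251.4, 150.7, 167.4]
side 3 seen [261, 284, 158, 184] pred [261.1, 276.4, 166.4, 183.9]
side 4 seen [280, 296, 189, 207] pred [281.2, 297.6, 189.0, 207.6]
[ 0.32994737 -0.24871899  0.38996488] [ 7.80928268e-04  5.47368328e-02  9.98500469e-01 -2.89267393e-04] [-8.150e-01  3.800e-02  1.840e+00  1.000e-03  1.262e+00 -2.276e+00]
```

Jar1 was knocked aside, as the task warned. I'll check that it is still upright and closed.

Run:
```python
from seat import *
P=pix2w('top',158.2,162.2,.130);
Q=w2pix('top',[*jars[0][:2],.13]); print('pred centre old',Q)
P=jars[0]+ (pix2w('top',*(Q+[-3.3,4.6]),.13)-pix2w('top',*Q,.13)); print(jars[0],P)
im=manip.get_image('side').astype(int)
m=((im[...,0]>1.5*im[...,2])&(im[...,0]>35)).astype(np.uint8)
a=np.linspace(0,6.28,40); pr=np.array([w2pix('side',[P[0]+r*np.cos(t),P[1]+r*np.sin(t),z]) for t in a for z,r in((.115,.027),(.121,.027),(.157,.017))])
print(pr.min(0),pr.max(0),box('side',m,P,.13,13))
b=[cv2.resize(manip.get_image(n)[y:y+60,x:x+60,::-1],(400,400),interpolation=cv2.INTER_CUBIC) for n,x,y in(('top',140,140),('side',205,125))]
cv2.imwrite('pics/a4.png',np.hstack(b))
```

```text
pred centre old [160.53325768 156.50937046]
[0.65447403 0.1723344  0.        ] [0.64135901 0.18123995 0.        ]
[218.5989275  137.70027734] [232.81370481 153.73506561] [234, 236, 151, 151]
```

View pics/a4.png

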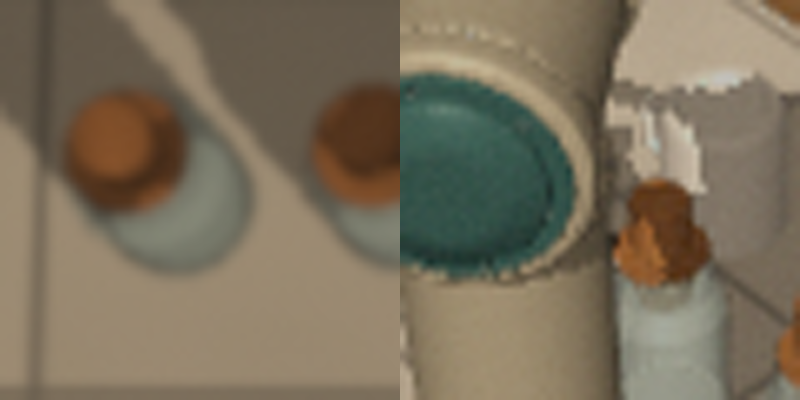

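Jar1 (crop about 125,150) stands upright with its stopper flat on the rim; jar2 also looks fine. The jars are all closed, so I'll go on to the cups.

Call:
{"name": "carry_out", "arguments": {"linear": [[-0.0215,0,0],[-0.0215,0,0],[-0.0215,0,0],[-0.0215,0,0],[-0.0215,0,-0.03],[-0.0215,0,-0.03],[-0.0215,0,-0.03],[-0.0215,0,-0.03]], "angular": [[-0.106,-0.976,0],[-0.106,-0.976,0],[-0.106,-0.976,0],[-0.106,-0.976,0],[-0.106,-0.976,0],[-0.106,-0.976,0],[-0.106,-0.976,0],[-0.106,-0.976,0]], "hand": [1,1,1,1,1,1,1,1]}}

```text
clock: 17.93
position: [0.304, -0.2083, 0.3638]
ee_rot: [0.269, 0.083, 0.959, -0.033]
contact_force: [0.3, 0.9, 0.2]
width: 0.0852
gripper_force: 0.0
```

Call:
{"name": "carry_out", "arguments": {"linear": [[0,0,-0.03],[0,0,-0.03],[0,0,-0.03],[0,0,0],[0,0,0]], "angular": [[-0.106,-0.976,0],[-0.106,-0.976,0],[0,0,0],[0,0,0],[0,0,0]], "hand": [1,1,1,1,1]}}

```text
clock: 18.35
position: [0.3351, -0.1811, 0.3468]
ee_rot: [0.316, 0.098, 0.943, -0.045]
contact_force: [-0.1, -0.9, 0.7]
width: 0.0857
gripper_force: 0.0
```

Run:
```python
from h import *
from scipy.spatial.transform import Rotation as R
s=manip.get_state(); r=R.from_quat(np.roll(s['ee_rot'],-1)).as_matrix(); print(s['position'],s['qpos'].round(3),'z',r[:,2],'y',r[:,1])
```

```text
[ 0.33511292 -0.18113362  0.34684061] [-0.862 -0.116  2.212  0.671  0.598 -2.704] z [ 0.5875626  -0.14680512 -0.79575024] y [ 0.21277132  0.97682877 -0.0231065 ]
```

Joint 6 hit its limit. I'll make a half turn about the tool axis, which gives the same grasp.

Call:
{"name": "carry_out", "arguments": {"linear": [[0,0,0.02],[0,0,0.02],[0,0,0.02],[0,0,0],[0,0,0],[0,0,0],[0,0,0],[0,0,0]], "angular": [[0.721,-0.18,-0.977],[0.721,-0.18,-0.977],[0.721,-0.18,-0.977],[0.721,-0.18,-0.977],[0.721,-0.18,-0.977],[0.721,-0.18,-0.977],[0.721,-0.18,-0.977],[0.721,-0.18,-0.977]], "hand": [1,1,1,1,1,1,1,1]}}

```text
clock: 19.02
position: [0.3349, -0.1825, 0.3781]
ee_rot: [0.31, 0.454, 0.832, 0.079]
contact_force: [-0.1, -0.0, -0.3]
width: 0.0853
gripper_force: 0.0
```

Call:
{"name": "carry_out", "arguments": {"linear": [[0,0,0],[0,0,0],[0,0,0],[0,0,0],[0,0,0],[0,0,0],[0,0,0],[0,0,0]], "angular": [[0.721,-0.18,-0.977],[0.721,-0.18,-0.977],[0.721,-0.18,-0.977],[0.721,-0.18,-0.977],[0.721,-0.18,-0.977],[0.721,-0.18,-0.977],[0.721,-0.18,-0.977],[0.721,-0.18,-0.977]], "hand": [1,1,1,1,1,1,1,1]}}

```text
clock: 19.68
position: [0.3349, -0.1825, 0.378]
ee_rot: [0.255, 0.738, 0.595, 0.191]
contact_force: [0.5, -0.7, -0.0]
width: 0.0853
gripper_force: 0.0
```

Call:
{"name": "carry_out", "arguments": {"linear": [[0,0,0],[0,0,0],[0,0,0],[0,0,0],[0,0,0],[0,0,0],[0,0,0],[0,0,0]], "angular": [[0.721,-0.18,-0.977],[0.721,-0.18,-0.977],[0.721,-0.18,-0.977],[0.721,-0.18,-0.977],[0.721,-0.18,-0.977],[0.721,-0.18,-0.977],[0.721,-0.18,-0.977],[0.721,-0.18,-0.977]], "hand": [1,1,1,1,1,1,1,1]}}

```text
clock: 20.35
position: [0.3349, -0.1825, 0.378]
ee_rot: [0.161, 0.909, 0.267, 0.275]
contact_force: [-0.8, 0.1, 0.2]
width: 0.0854
gripper_force: 0.0
```

Call:
{"name": "carry_out", "arguments": {"linear": [[0,0,0],[0,0,0],[0,0,0],[0,0,0],[0,0,0],[0,0,0],[0,0,0],[0,0,0]], "angular": [[0.721,-0.18,-0.977],[0.721,-0.18,-0.977],[0.721,-0.18,-0.977],[0.721,-0.18,-0.977],[0.721,-0.18,-0.977],[0.721,-0.18,-0.977],[0.721,-0.18,-0.977],[0,0,0]], "hand": [1,1,1,1,1,1,1,1]}}

```text
clock: 21.02
position: [0.3348, -0.1825, 0.378]
ee_rot: [0.059, 0.946, -0.053, 0.313]
contact_force: [-0.0, 1.0, 0.3]
width: 0.0855
gripper_force: 0.0
```

```bash
cat > rel.py <<'E'
from h import *
from scipy.spatial.transform import Rotation as R
import sys
PSI=np.radians(-6.2)
def goal(tilt,flip=True):
    c,s=np.cos(PSI),np.sin(PSI); z=np.array([c*np.sin(tilt),s*np.sin(tilt),-np.cos(tilt)]); y=np.array([-s,c,0])*(-1 if flip else 1)
    return R.from_matrix(np.c_[np.cross(y,z),y,z])
def rel(pos,tilt):
    s=manip.get_state(); r=R.from_quat(np.roll(s['ee_rot'],-1)); m=r.as_matrix()
    print('pos',s['position'].round(4),'q',s['qpos'].round(2),'z',m[:,2].round(3),'y',m[:,1].round(3))
    print('lin share total',((np.array(pos)-s['position'])/.5).round(4),'ang share total',((goal(tilt)*r.inv()).as_rotvec()/.08).round(2))
E
python3 -c "
from rel import *
rel([.244,-.25,.27],np.pi/4)"
```

```text
pos [ 0.3348 -0.1825  0.378 ] q [-0.87 -0.15  2.15  0.59  0.68  0.44] z [ 0.587 -0.145 -0.797] y [-0.138 -0.987  0.079]
lin share total [-0.1817 -0.135  -0.2159] ang share total [ 0.76 -1.86  0.45]
```

Call:
{"name": "carry_out", "arguments": {"linear": [[-0.0227,-0.0169,-0.027],[-0.0227,-0.0169,-0.027],[-0.0227,-0.0169,-0.027],[-0.0227,-0.0169,-0.027],[-0.0227,-0.0169,-0.027],[-0.0227,-0.0169,-0.027],[-0.0227,-0.0169,-0.027],[-0.0227,-0.0169,-0.027]], "angular": [[0.095,-0.232,0.056],[0.095,-0.232,0.056],[0.095,-0.232,0.056],[0.095,-0.232,0.056],[0.095,-0.232,0.056],[0.095,-0.232,0.056],[0.095,-0.232,0.056],[0.095,-0.232,0.056]], "hand": [1,1,1,1,1,1,1,1]}}

```text
clock: 21.68
position: [0.2431, -0.2506, 0.2693]
ee_rot: [0.022, 0.923, -0.047, 0.382]
contact_force: [0.5, -1.2, -0.4]
width: 0.0856
gripper_force: 0.0
```

```bash
python3 -c "
from rel import *
rel([.244,-.25,.27],np.pi/4)
rel([.314,-.2575,.199],np.pi/4)"
```

```text
pos [ 0.2431 -0.2506  0.2693] q [-1.41  0.04  2.4   1.15  0.85 -0.6 ] z [ 0.703 -0.077 -0.707] y [-0.105 -0.994  0.005]
lin share total [0.0017 0.0013 0.0014] ang share total [ 0.06  0.   -0.04]
pos [ 0.2431 -0.2506  0.2693] q [-1.41  0.04  2.4   1.15  0.85 -0.6 ] z [ 0.703 -0.077 -0.707] y [-0.105 -0.994  0.005]
lin share total [ 0.1417 -0.0137 -0.1406] ang share total [ 0.06  0.   -0.04]
```

Call:
{"name": "carry_out", "arguments": {"linear": [[0.0283,-0.0027,-0.0281],[0.0283,-0.0027,-0.0281],[0.0283,-0.0027,-0.0281],[0.0283,-0.0027,-0.0281],[0.0283,-0.0027,-0.0281],[0,0,0]], "angular": [[0,0,0],[0,0,0],[0,0,0],[0,0,0],[0,0,0],[0,0,0]], "hand": [1,1,1,1,1,1]}}

```text
clock: 22.18
position: [0.3159, -0.2573, 0.1974]
ee_rot: [0.02, 0.923, -0.048, 0.381]
contact_force: [-0.3, -0.2, -1.3]
width: 0.085
gripper_force: 0.0
```

Call:
{"name": "carry_out", "arguments": {"linear": [[0,0,0],[0,0,0],[0,0,0],[0,0,0]], "angular": [[0,0,0],[0,0,0],[0,0,0],[0,0,0]], "hand": [0.4,0.4,0.4,0.4], "force": 40}}

```text
clock: 22.52
position: [0.3142, -0.2566, 0.1999]
ee_rot: [0.022, 0.923, -0.049, 0.382]
contact_force: [-1.7, -0.7, 2.0]
width: 0.0473
gripper_force: 44.2
```

```bash
python3 -c "
from rel import *
rel([.314,-.2575,.199],np.pi/4);rel([.35,-.15,.4],0)"
```

```text
pos [ 0.3142 -0.2566  0.1999] q [-1.16  0.28  2.43  1.61  0.66 -0.94] z [ 0.703 -0.078 -0.707] y [-0.107 -0.994  0.003]
lin share total [-0.0004 -0.0017 -0.0018] ang share total [ 0.04 -0.01 -0.01]
pos [ 0.3142 -0.2566  0.1999] q [-1.16  0.28  2.43  1.61  0.66 -0.94] z [ 0.703 -0.078 -0.707] y [-0.107 -0.994  0.003]
lin share total [0.0716 0.2133 0.4002] ang share total [ 1.09  9.76 -0.03]
```

Call:
{"name": "carry_out", "arguments": {"linear": [[0,0,0.05],[0,0,0.06],[0,0,0.07],[0,0,0.07],[0,0,0.07],[0,0,0.07],[0,0,0.01],[0,0,0]], "angular": [[0,0,0],[0,0,0],[0,0,0],[0,0,0],[0,0,0],[0,0,0],[0.109,0.976,0],[0.109,0.976,0]], "hand": [0.4,0.4,0.4,0.4,0.4,0.4,0.4,0.4]}}

```text
clock: 23.18
position: [0.3136, -0.2561, 0.4]
ee_rot: [0.02, 0.95, -0.05, 0.308]
contact_force: [-0.4, -0.1, -1.4]
width: 0.0473
gripper_force: 46.5
```

Call:
{"name": "carry_out", "arguments": {"linear": [[0.009,0.027,0],[0.009,0.027,0],[0.009,0.027,0],[0.009,0.027,0],[0.009,0.027,0],[0.009,0.027,0],[0.009,0.027,0],[0.009,0.027,0]], "angular": [[0.109,0.976,0],[0.109,0.976,0],[0.109,0.976,0],[0.109,0.976,0],[0.109,0.976,0],[0.109,0.976,0],[0.109,0.976,0],[0.109,0.976,0]], "hand": [0.4,0.4,0.4,0.4,0.4,0.4,0.4,0.4]}}

```text
clock: 23.85
position: [0.3497, -0.1472, 0.3971]
ee_rot: [-0.001, 0.999, -0.054, -0.002]
contact_force: [0.7, 1.3, -1.8]
width: 0.0473
gripper_force: 46.5
```

```bash
python3 -c "
from rel import *
rel([.4548,.2588,.39],0);print(manip.get_state()['width'],manip.get_state()['contact_force'])"
```

```text
pos [ 0.3497 -0.1472  0.3971] q [-0.58 -0.02  1.88 -0.    1.29  1.1 ] z [-0.004  0.002 -1.   ] y [-0.108 -0.994 -0.002]
lin share total [ 0.2102  0.8121 -0.0142] ang share total [-0.03 -0.05  0.  ]
0.04726755998002918 [ 0.68949709  1.26034889 -1.75809525]
```

Call:
{"name": "carry_out", "arguments": {"linear": [[0.0175,0.0677,0],[0.0175,0.0677,0],[0.0175,0.0677,0],[0.0175,0.0677,0],[0.0175,0.0677,0],[0.0175,0.0677,0],[0.0175,0.0677,0],[0.0175,0.0677,0]], "angular": [[0,-0.05,0],[0,0,0],[0,0,0],[0,0,0],[0,0,0],[0,0,0],[0,0,0],[0,0,0]], "hand": [0.4,0.4,0.4,0.4,0.4,0.4,0.4,0.4]}}

```text
clock: 24.52
position: [0.4198, 0.1238, 0.397]
ee_rot: [-0.002, 0.999, -0.054, 0.002]
contact_force: [0.9, 0.6, -1.8]
width: 0.0474
gripper_force: 46.5
```

Call:
{"name": "carry_out", "arguments": {"linear": [[0.0175,0.0677,0],[0.0175,0.0677,0],[0.0175,0.0677,0],[0.0175,0.0677,0],[0,0,0],[0,0,0],[0,0,0]], "angular": [[0,0,0],[0,0,0],[0,0,0],[0,0,0],[0,0,0],[0,0,0],[0,0,0]], "hand": [0.4,0.4,0.4,0.4,0.4,0.4,0.4]}}

```text
clock: 25.1
position: [0.4551, 0.2572, 0.3964]
ee_rot: [-0.001, 0.999, -0.054, 0.001]
contact_force: [0.1, -1.0, -1.6]
width: 0.0476
gripper_force: 46.7
```

Run:
```python
from rel import *
rel([.4548,.2588,.233],0);print(manip.get_state()['width'])
P=manip.get_state()['position']; 
for n in('side',):
    im=manip.get_image(n)
    a=w2pix(n,[P[0],P[1],P[2]-.215]); print('predicted cup mouth px',a,'peg tip',w2pix(n,[.4548,.2588,.093]))
    x,y=(a-[45,40]).astype(int)
    cv2.imwrite('pics/a5.png',cv2.resize(im[y:y+90,x:x+90,::-1],None,fx=6,fy=6,interpolation=cv2.INTER_CUBIC)); print(x,y)
```

```text
pos [0.4551 0.2572 0.3964] q [0.38 0.2  1.63 0.   1.31 2.06] z [ 0.003  0.002 -1.   ] y [-0.107 -0.994 -0.002]
lin share total [-0.0005  0.0032 -0.3269] ang share total [-0.03  0.03 -0.01]
0.04764241332315857
predicted cup mouth px [170.42476246 146.61880945] peg tip [174.24233939 164.96544681]
125 106
```

Call:
{"name": "carry_out", "arguments": {"linear": [[0,0.003,-0.05],[0,0,-0.05],[0,0,-0.05],[0,0,-0.05],[0,0,-0.05],[0,0,-0.04],[0,0,-0.02],[0,0,0]], "angular": [[0,0,0],[0,0,0],[0,0,0],[0,0,0],[0,0,0],[0,0,0],[0,0,0],[0,0,0]], "hand": [0.4,0.4,0.4,0.4,0.4,0.4,0.4,0.4]}}

```text
clock: 25.82
position: [0.4548, 0.2579, 0.2398]
ee_rot: [-0.001, 0.999, -0.054, -0.0]
contact_force: [-0.5, -0.4, -1.1]
width: 0.0477
gripper_force: 46.7
```

Call:
{"name": "carry_out", "arguments": {"linear": [[0,0,-0.004],[0,0,-0.004],[0,0,0]], "angular": [[0,0,0],[0,0,0],[0,0,0]], "hand": [0.4,0.4,0.4]}}

```text
clock: 26.07
position: [0.4562, 0.2595, 0.2386]
ee_rot: [-0.002, 0.999, -0.054, 0.003]
contact_force: [-0.4, 0.7, -1.8]
width: 0.0479
gripper_force: 46.7
```

Call:
{"name": "carry_out", "arguments": {"linear": [[0,0,-0.004],[0,0,0],[0,0,0]], "angular": [[0,0,0],[0,0,0],[0,0,0]], "hand": [0.4,0.4,0.4]}}

```text
clock: 26.32
position: [0.4558, 0.2596, 0.236]
ee_rot: [-0.002, 0.999, -0.054, 0.002]
contact_force: [0.4, -0.2, -2.0]
width: 0.0476
gripper_force: 46.7
```

Call:
{"name": "carry_out", "arguments": {"linear": [[0,0,-0.004],[0,0,0],[0,0,0]], "angular": [[0,0,0],[0,0,0],[0,0,0]], "hand": [0.4,0.4,0.4]}}

```text
clock: 26.57
position: [0.4557, 0.2596, 0.2334]
ee_rot: [-0.002, 0.999, -0.054, 0.002]
contact_force: [-0.3, -0.6, -1.1]
width: 0.0474
gripper_force: 46.7
```

Call:
{"name": "carry_out", "arguments": {"linear": [[0,0,-0.004],[0,0,0],[0,0,0]], "angular": [[0,0,0],[0,0,0],[0,0,0]], "hand": [0.4,0.4,0.4]}}

```text
clock: 26.82
position: [0.456, 0.2597, 0.2321]
ee_rot: [-0.002, 0.999, -0.054, 0.002]
contact_force: [0.1, -0.5, 3.8]
width: 0.0475
gripper_force: 47.0
```

Call:
{"name": "carry_out", "arguments": {"linear": [[0,0,-0.004],[0,0,0],[0,0,0]], "angular": [[0,0,0],[0,0,0],[0,0,0]], "hand": [0.4,0.4,0.4]}}

```text
clock: 27.07
position: [0.4559, 0.2597, 0.232]
ee_rot: [-0.002, 0.999, -0.053, 0.003]
contact_force: [-3.7, -0.8, 16.7]
width: 0.0475
gripper_force: 48.7
```

Touchdown was at z = 0.232, as expected with the rim on the board. I'll release and go back for cup2.

Call:
{"name": "carry_out", "arguments": {"linear": [[0,0,0.002],[0,0,0],[0,0,0],[0,0,0.02],[0,0,0.06],[0,0,0.07],[0,0,0.07],[0,0,0.07]], "angular": [[0,0,0],[0,0,0],[0,0,0],[0,0,0],[0,0,0],[0,0,0],[0,0,0],[0,0,0]], "hand": [0.8,0.8,0.8,0.8,0.8,0.8,0.8,0.8]}}

```text
clock: 27.73
position: [0.4555, 0.2595, 0.3773]
ee_rot: [-0.002, 0.999, -0.054, 0.001]
contact_force: [0.8, -0.4, -0.5]
width: 0.0681
gripper_force: 0.0
```

Call:
{"name": "carry_out", "arguments": {"linear": [[-0.0175,-0.07,0],[-0.0175,-0.07,0],[-0.0175,-0.07,0],[-0.0175,-0.07,0],[-0.0175,-0.07,0],[-0.0175,-0.07,0],[-0.0175,-0.07,0],[-0.0175,-0.07,0]], "angular": [[0,0,0],[0,0,0],[0,0,0],[0,0,0],[0,0,0],[0,0,0],[0,0,0],[0,0,0]], "hand": [1,1,1,1,1,1,1,1]}}

```text
clock: 28.4
position: [0.3848, -0.0217, 0.376]
ee_rot: [-0.002, 0.999, -0.053, 0.002]
contact_force: [-0.3, -0.1, 0.4]
width: 0.0853
gripper_force: 0.0
```

Call:
{"name": "carry_out", "arguments": {"linear": [[-0.02,-0.06,0],[-0.02,-0.06,0],[-0.02,-0.06,0],[-0.02,-0.06,0],[-0.02,-0.06,0],[-0.02,-0.06,0],[-0.02,-0.06,0],[0,0,0]], "angular": [[0,0,0],[0,0,0],[0,0,0],[0,0,0],[0,0,0],[0,0,0],[0,0,0],[0,0,0]], "hand": [1,1,1,1,1,1,1,1]}}

```text
clock: 29.07
position: [0.3148, -0.235, 0.3761]
ee_rot: [0.0, 0.998, -0.056, 0.002]
contact_force: [1.0, -0.2, 1.0]
width: 0.0851
gripper_force: 0.0
```

Run:
```python
from rel import *
from seat import seat
rel([.2312,-.359,.269],np.pi/4); seat(range(4))
im=manip.get_image('top').astype(int); sat=(im.max(2)-im.min(2))
for P in([.4555,.2592],):
    q=w2pix('top',[*P,.108]); x,y=q.astype(int)-14; w=(sat[y:y+28,x:x+28]<20)&(im[y:y+28,x:x+28].max(2)>30); yy,xx=np.nonzero(w)
    print('cup end px',q,'grey centroid',xx.mean()+x,yy.mean()+y,w.sum(),'expected area',np.pi*(.024*454/1.27)**2)
```

```text
pos [ 0.3148 -0.235   0.3761] q [-0.82  0.02  1.9   0.    1.22  0.86] z [ 0.004 -0.001 -1.   ] y [-0.112 -0.994  0.   ]
lin share total [-0.1672 -0.2481 -0.2142] ang share total [-1.07 -9.71  0.05]
top 1 seen [149, 168, 153, 171] pred [151.6, 171.0, 147.8, 166.9]
top 2 seen [186, 204, 152, 170] pred [186.1, 205.4, 151.3, 170.4]
top 3 seen [230, 249, 148, 166] pred [230.3, 249.4, 147.8, 166.9]
top 4 seen [274, 293, 157, 175] pred [275.7, 295.0, 156.0, 175.2]
side 1 seen [224, 233, 138, 154] pred [222.7, 236.9, 137.4, 153.4]
side 2 seen [237, 251, 152, 167] pred [236.7, 251.4, 150.7, 167.4]
side 3 seen [261, 284, 158, 183] pred [261.1, 276.4, 166.4, 183.9]
side 4 seen [280, 296, 189, 207] pred [281.2, 297.6, 189.0, 207.6]
cup end px [129.13142825 228.00758466] grey centroid 131.8206106870229 227.87022900763358 262 expected area 231.2472729611835
```

Call:
{"name": "carry_out", "arguments": {"linear": [[-0.0209,-0.031,0],[-0.0209,-0.031,0],[-0.0209,-0.031,0],[-0.0209,-0.031,0],[-0.0209,-0.031,0],[-0.0209,-0.031,0],[-0.0209,-0.031,-0.02],[-0.0209,-0.031,-0.03]], "angular": [[-0.107,-0.971,0],[-0.107,-0.971,0],[-0.107,-0.971,0],[-0.107,-0.971,0],[-0.107,-0.971,0],[-0.107,-0.971,0],[-0.107,-0.971,0],[-0.107,-0.971,0]], "hand": [1,1,1,1,1,1,1,1]}}

```text
clock: 29.88
position: [0.2328, -0.3542, 0.3521]
ee_rot: [0.018, 0.949, -0.048, 0.311]
contact_force: [0.6, 0.6, -0.6]
width: 0.0853
gripper_force: 0.0
```

Call:
{"name": "carry_out", "arguments": {"linear": [[0,0,-0.04],[0,0,-0.04],[0,0,-0.04],[0,0,-0.044],[0,0,0]], "angular": [[-0.107,-0.971,0],[-0.107,-0.971,0],[0,0,0],[0,0,0],[0,0,0]], "hand": [1,1,1,1,1]}}

```text
clock: 30.3
position: [0.2327, -0.3521, 0.2656]
ee_rot: [0.016, 0.923, -0.049, 0.381]
contact_force: [0.2, 0.1, -0.2]
width: 0.0856
gripper_force: 0.0
```

```bash
python3 -c "
from rel import *
rel([.2312,-.359,.269],np.pi/4);rel([.3015,-.3665,.1985],np.pi/4)"
```

```text
pos [ 0.2327 -0.3521  0.2656] q [-1.49  0.18  2.24  1.07  0.91 -0.58] z [ 0.702 -0.066 -0.709] y [-0.103 -0.995 -0.009]
lin share total [-0.0029 -0.0138  0.0068] ang share total [-0.11 -0.03 -0.06]
pos [ 0.2327 -0.3521  0.2656] q [-1.49  0.18  2.24  1.07  0.91 -0.58] z [ 0.702 -0.066 -0.709] y [-0.103 -0.995 -0.009]
lin share total [ 0.1377 -0.0288 -0.1342] ang share total [-0.11 -0.03 -0.06]
```

First a small correction, then the approach.

Call:
{"name": "carry_out", "arguments": {"linear": [[-0.003,-0.014,0.007],[0.0281,-0.003,-0.0281],[0.0281,-0.003,-0.0281],[0.0281,-0.003,-0.0281],[0.0281,-0.003,-0.0281],[0.0281,-0.003,-0.0281],[0,0,0],[0,0,0]], "angular": [[-0.11,-0.03,-0.06],[0,0,0],[0,0,0],[0,0,0],[0,0,0],[0,0,0],[0,0,0],[0,0,0]], "hand": [1,1,1,1,1,1,1,1]}}

```text
clock: 30.97
position: [0.3021, -0.3692, 0.2029]
ee_rot: [0.025, 0.922, -0.048, 0.384]
contact_force: [-0.1, -0.5, 0.1]
width: 0.0852
gripper_force: 0.0
```

Call:
{"name": "carry_out", "arguments": {"linear": [[0,0,0],[0,0,0],[0,0,0],[0,0,0]], "angular": [[0,0,0],[0,0,0],[0,0,0],[0,0,0]], "hand": [0.4,0.4,0.4,0.4], "force": 40}}

```text
clock: 31.3
position: [0.301, -0.367, 0.2031]
ee_rot: [0.023, 0.921, -0.048, 0.385]
contact_force: [-2.0, 4.8, 7.9]
width: 0.048
gripper_force: 40.0
```

Call:
{"name": "carry_out", "arguments": {"linear": [[0,0,0.05],[0,0,0.06],[0,0,0.07],[0,0,0.07],[0,0,0.07],[0,0,0.07],[0,0,0.01],[0,0,0]], "angular": [[0,0,0],[0,0,0],[0,0,0],[0,0,0],[0,0,0],[0,0,0],[0.109,0.976,0],[0.109,0.976,0]], "hand": [0.4,0.4,0.4,0.4,0.4,0.4,0.4,0.4]}}

```text
clock: 31.97
position: [0.2998, -0.3691, 0.4055]
ee_rot: [0.024, 0.949, -0.051, 0.309]
contact_force: [0.4, 0.1, -1.9]
width: 0.0474
gripper_force: 42.3
```

Call:
{"name": "carry_out", "arguments": {"linear": [[0.009,0.03,0],[0.009,0.03,0],[0.009,0.03,0],[0.009,0.03,0],[0.009,0.03,0],[0.009,0.03,0],[0.009,0.03,0],[0.009,0.03,0]], "angular": [[0.109,0.976,0],[0.109,0.976,0],[0.109,0.976,0],[0.109,0.976,0],[0.109,0.976,0],[0.109,0.976,0],[0.109,0.976,0],[0.109,0.976,0]], "hand": [0.4,0.4,0.4,0.4,0.4,0.4,0.4,0.4]}}

```text
clock: 32.63
position: [0.3361, -0.248, 0.4024]
ee_rot: [0.003, 0.999, -0.054, -0.001]
contact_force: [1.1, 0.2, -1.4]
width: 0.0477
gripper_force: 42.3
```

```bash
python3 -c "
from rel import *
rel([.4557,.3700,.40],0);print(manip.get_state()['width'])"
```

```text
pos [ 0.3361 -0.248   0.4024] q [-0.8   0.04  1.81 -0.01  1.29  0.88] z [-0.002 -0.005 -1.   ] y [-0.107 -0.994  0.006]
lin share total [ 0.2393  1.236  -0.0049] ang share total [ 0.07 -0.02 -0.01]
0.047731840633966856
```

Call:
{"name": "carry_out", "arguments": {"linear": [[0.0133,0.0687,0],[0.0133,0.0687,0],[0.0133,0.0687,0],[0.0133,0.0687,0],[0.0133,0.0687,0],[0.0133,0.0687,0],[0.0133,0.0687,0],[0.0133,0.0687,0]], "angular": [[0.07,0,0],[0,0,0],[0,0,0],[0,0,0],[0,0,0],[0,0,0],[0,0,0],[0,0,0]], "hand": [0.4,0.4,0.4,0.4,0.4,0.4,0.4,0.4]}}

```text
clock: 33.3
position: [0.3891, 0.0272, 0.4023]
ee_rot: [-0.0, 0.999, -0.053, 0.001]
contact_force: [0.4, -0.8, -1.2]
width: 0.0476
gripper_force: 42.3
```

Call:
{"name": "carry_out", "arguments": {"linear": [[0.0133,0.0687,0],[0.0133,0.0687,0],[0.0133,0.0687,0],[0.0133,0.0687,0],[0.0133,0.0687,0],[0.0133,0.0687,0],[0.0133,0.0687,0],[0.0133,0.0687,0]], "angular": [[0,0,0],[0,0,0],[0,0,0],[0,0,0],[0,0,0],[0,0,0],[0,0,0],[0,0,0]], "hand": [0.4,0.4,0.4,0.4,0.4,0.4,0.4,0.4]}}

```text
clock: 33.97
position: [0.4429, 0.3016, 0.4022]
ee_rot: [-0.0, 0.999, -0.053, 0.001]
contact_force: [1.3, -0.7, -1.3]
width: 0.0478
gripper_force: 42.3
```

Call:
{"name": "carry_out", "arguments": {"linear": [[0.0133,0.0687,0],[0.0133,0.0687,0],[0,0,0],[0,0,0]], "angular": [[0,0,0],[0,0,0],[0,0,0],[0,0,0]], "hand": [0.4,0.4,0.4,0.4]}}

```text
clock: 34.3
position: [0.4566, 0.3701, 0.4014]
ee_rot: [-0.0, 0.999, -0.052, 0.001]
contact_force: [-0.4, -0.5, -1.0]
width: 0.0475
gripper_force: 42.3
```

```bash
python3 -c "
from rel import *
rel([.4557,.3700,.24],0);print(manip.get_state()['width'])"
```

```text
pos [0.4566 0.3701 0.4014] q [ 0.56  0.3   1.48 -0.    1.36  2.24] z [ 0.001  0.    -1.   ] y [-0.104 -0.995 -0.   ]
lin share total [-1.700e-03 -2.000e-04 -3.228e-01] ang share total [-0.    0.01 -0.05]
0.047478313637025024
```

Call:
{"name": "carry_out", "arguments": {"linear": [[-0.0015,0,-0.05],[0,0,-0.05],[0,0,-0.05],[0,0,-0.05],[0,0,-0.05],[0,0,-0.04],[0,0,-0.026],[0,0,0]], "angular": [[0,0,0],[0,0,0],[0,0,0],[0,0,0],[0,0,0],[0,0,0],[0,0,0],[0,0,0]], "hand": [0.4,0.4,0.4,0.4,0.4,0.4,0.4,0.4]}}

```text
clock: 34.97
position: [0.4546, 0.3667, 0.2412]
ee_rot: [0.002, 0.999, -0.054, -0.002]
contact_force: [-0.5, -0.7, -0.6]
width: 0.0475
gripper_force: 42.3
```

Call:
{"name": "carry_out", "arguments": {"linear": [[0,0,-0.005],[0,0,0],[0,0,0]], "angular": [[0,0,0],[0,0,0],[0,0,0]], "hand": [0.4,0.4,0.4]}}

```text
clock: 35.22
position: [0.4563, 0.3691, 0.2427]
ee_rot: [-0.001, 0.999, -0.053, 0.002]
contact_force: [0.7, -0.3, -0.3]
width: 0.0478
gripper_force: 42.3
```

Call:
{"name": "carry_out", "arguments": {"linear": [[0,0,-0.005],[0,0,0],[0,0,0]], "angular": [[0,0,0],[0,0,0],[0,0,0]], "hand": [0.4,0.4,0.4]}}

```text
clock: 35.47
position: [0.4559, 0.3694, 0.2393]
ee_rot: [-0.001, 0.999, -0.052, 0.001]
contact_force: [-0.3, 0.4, -0.9]
width: 0.0476
gripper_force: 42.3
```

Call:
{"name": "carry_out", "arguments": {"linear": [[0,0,-0.005],[0,0,0],[0,0,0]], "angular": [[0,0,0],[0,0,0],[0,0,0]], "hand": [0.4,0.4,0.4]}}

```text
clock: 35.72
position: [0.4558, 0.3694, 0.2361]
ee_rot: [-0.0, 0.999, -0.052, 0.001]
contact_force: [0.8, 1.4, -0.8]
width: 0.0479
gripper_force: 42.3
```

Call:
{"name": "carry_out", "arguments": {"linear": [[0,0,-0.004],[0,0,0],[0,0,0]], "angular": [[0,0,0],[0,0,0],[0,0,0]], "hand": [0.4,0.4,0.4]}}

```text
clock: 35.97
position: [0.4559, 0.3695, 0.2353]
ee_rot: [-0.001, 0.999, -0.052, 0.001]
contact_force: [-0.6, -0.1, 5.0]
width: 0.0477
gripper_force: 42.9
```

Contact came where expected. I'll release, rise and clear the view.

Call:
{"name": "carry_out", "arguments": {"linear": [[0,0,0],[0,0,0],[0,0,0],[0,0,0.02],[0,0,0.06],[0,0,0.07],[0,0,0.07],[0,0,0.07]], "angular": [[0,0,0],[0,0,0],[0,0,0],[0,0,0],[0,0,0],[0,0,0],[0,0,0],[0,0,0]], "hand": [0.8,0.8,0.8,0.8,0.8,0.8,0.8,0.8]}}

```text
clock: 36.63
position: [0.4556, 0.3692, 0.3814]
ee_rot: [-0.001, 0.999, -0.052, 0.001]
contact_force: [0.6, 0.6, -0.8]
width: 0.0679
gripper_force: 0.0
```

Call:
{"name": "carry_out", "arguments": {"linear": [[-0.06,0.04,0],[-0.06,0.04,0],[-0.06,0.04,0],[-0.06,0.04,0],[-0.06,0.04,0],[0,0.06,0],[0,0.06,0],[0,0,0]], "angular": [[0,0,-0.9],[0,0,-0.9],[0,0,-0.9],[0,0,-0.9],[0,0,-0.9],[0,0,-0.9],[0,0,-0.9],[0,0,0]], "hand": [0.8,0.8,0.8,0.8,0.8,0.8,0.8,0.8]}}

```text
clock: 37.3
position: [0.3798, 0.445, 0.3676]
ee_rot: [-0.046, 0.97, -0.233, -0.046]
contact_force: [0.6, 0.3, -0.1]
width: 0.0687
gripper_force: 0.0
```

Run:
```python
from seat import *
seat(range(4))
b=[cv2.resize(manip.get_image(n)[y:y+h,x:x+w,::-1],(800,300),interpolation=cv2.INTER_CUBIC) for n,x,y,w,h in(('top',70,140,240,115),('side',135,125,240,115))]
cv2.imwrite('pics/a6.png',np.vstack(b)); print(manip.get_state()['clock'])
```

```text
top 1 seen [149, 168, 153, 171] pred [151.6, 171.0, 147.8, 166.9]
top 2 seen [186, 205, 152, 170] pred [186.1, 205.4, 151.3, 170.4]
top 3 seen [230, 249, 148, 166] pred [230.3, 249.4, 147.8, 166.9]
top 4 seen [274, 293, 157, 175] pred [275.7, 295.0, 156.0, 175.2]
side 1 seen [219, 233, 139, 154] pred [222.7, 236.9, 137.4, 153.4]
side 2 seen [237, 251, 152, 167] pred [236.7, 251.4, 150.7, 167.4]
side 3 seen [261, 284, 158, 184] pred [261.1, 276.4, 166.4, 183.9]
side 4 seen [280, 296, 189, 207] pred [281.2, 297.6, 189.0, 207.6]
37.5
```

View pics/a6.png

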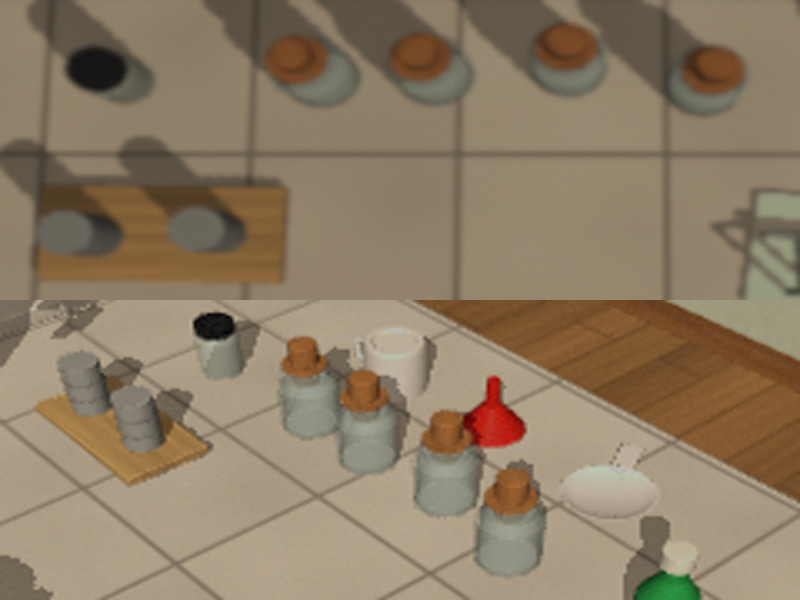

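All four jars stand closed, and both cups stand upside down on the board over their pegs (side view about 85,385 and 137,420).

```bash
python3 -c "
from rig import manip
print(manip.sign_off())"
```

```text
the job is handed in; nothing more can be done
None
```

I closed all four jars first, put both cups upside down over their pegs with rims on the board, and handed the job in after about 37.5 s on the robot's clock. Jar1 was knocked about 15 mm aside after I had closed it, but it still stands closed.

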